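Cure the coated popper heads under the UV lamp

TASK

Bring the tilting rack down level and stand every popper head on the desk, by its steel puck, in a pocket of it; then lift the rack by its bar to 25 degrees (level with the brass line). With the rack tilted, take the UV lamp and cure the heads one at a time, shortest first and longest last: hold the lens square to and centred over the face, about 3 cm off it, steady for a good three seconds. Finally stand the lamp back lens-down in its cup and lower the rack to level, heads still in their pockets, without disturbing the glue bottle, cork block or wax.

Things in the scene. Friction and masses are not known exactly. Their poses are not given: they have to be found in the camera images.
- rack_foot: Fixed black foot of the tilting rack, 150 x 200 mm; origin on the desk below the hinge axis; x points from the hinge (near edge) to the far, lifting edge, y along the hinge. On its left side a thin brass bar slopes at 25 degrees from the hinge.
- rack (a joint): Tilt of the aluminium rack plate about its near edge, in rad: 0 = level (at its stop, lying on the foot), grows as the far edge is lifted; 25 degrees = 0.436. Friction holds it where it is left (about 5 to 8 N at the bar moves it).
- hinge (a point): Point on the hinge axis of the rack plate, mid-width, 35 mm above the desk; its axes are the plate's: x from hinge to far edge, z out of the plate's top, y along the hinge. The plate runs 130 mm in x, 100 mm to either side in y, underside at z = 0, top at z = 22 mm.
- bar (a point): Middle of the steel lifting bar, 10 mm thick, 90 mm long along the plate's y, 115 mm from the hinge, its centre 35 mm above the plate's top on two posts at its ends.
- pocket0 (a point): Centre of the floor of pocket 0 of the plate (axes as the plate's), a round hole 37 mm wide and 14 mm deep; the three pockets lie in a row along the hinge, 56 mm apart, 45 mm from the hinge, 70 mm from the bar. Any head fits any pocket.
- pocket1 (a point): Centre of the floor of pocket 1 of the plate (axes as the plate's), a round hole 37 mm wide and 14 mm deep; the three pockets lie in a row along the hinge, 56 mm apart, 45 mm from the hinge, 70 mm from the bar. Any head fits any pocket.
- pocket2 (a point): Centre of the floor of pocket 2 of the plate (axes as the plate's), a round hole 37 mm wide and 14 mm deep; the three pockets lie in a row along the hinge, 56 mm apart, 45 mm from the hinge, 70 mm from the bar. Any head fits any pocket.
- head_a: Loose popper head, about 0.1 kg: a steel holder puck 34 mm across and 12 mm high with an upright cork cylinder 28 mm thick on it, 32 mm tall in all (shortest of the four), two small eyes near the top, white coated top face; origin at the centre of its underside, z towards the coated face. May be absent.
- head_b: Loose popper head, about 0.1 kg: a steel holder puck 34 mm across and 12 mm high with an upright cork cylinder 28 mm thick on it, 40 mm tall in all (second length of the four), two small eyes near the top, white coated top face; origin at the centre of its underside, z towards the coated face. May be absent.
- head_c: Loose popper head, about 0.1 kg: a steel holder puck 34 mm across and 12 mm high with an upright cork cylinder 28 mm thick on it, 48 mm tall in all (third length of the four), two small eyes near the top, white coated top face; origin at the centre of its underside, z towards the coated face. May be absent.
- head_d: Loose popper head, about 0.1 kg: a steel holder puck 34 mm across and 12 mm high with an upright cork cylinder 28 mm thick on it, 56 mm tall in all (longest of the four), two small eyes near the top, white coated top face; origin at the centre of its underside, z towards the coated face. May be absent.
- face_a (a point): Centre of the coated top face of head_a.
- face_b (a point): Centre of the coated top face of head_b.
- face_c (a point): Centre of the coated top face of head_c.
- face_d (a point): Centre of the coated top face of head_d.
- lamp: Loose UV pen lamp, 140 mm long, 0.12 kg, standing lens-down in its cup; origin at the centre of the lens, z along the lamp from lens to tail, so it shines along -z. The lens end is 30 mm thick for 35 mm, the black grip above it 22 mm thick up to the tail. Grip it about 110 mm from the lens.
- cup: Fixed grey round cup of the lamp, origin on the desk at its axis; 45 mm high, inner floor 8 mm up, opening 38 mm wide at the rim.
- glue: White glue bottle with a green cap, 40 mm thick, 100 mm tall: leave alone.
- cork_block: Pale cork block, about 68 mm thick, 85 mm tall: leave alone.
- wax: Yellow dome of wax, 72 mm wide, 30 mm tall: leave alone.
Things that resemble listed ones, but are neither listed nor needed, are in the scene too. Leave any turquoise look-alike of the cup alone.

How it is judged:
By the outcome, as a careful person would: the job done as asked, in the order asked, and still so for the second after the job is handed in, with the robot touching nothing.
Of head_a, head_b, head_c, head_d only 2 to 3 are there at a start; the rules pass over those that are not, and their reading is None.
At some moment in a run one of head_a, head_b, head_c, head_d may be knocked a few centimetres aside while the robot is not near it.
It also fails if it takes over 210 s, if anything falls off the work surface, if the arm or the gripper's body presses on something with over 40 N, if the wrist force passes 120 N, or if a joint passes its speed limit or range.

ROBOT

A 7-joint arm with a two-finger parallel gripper is mounted at the origin on the work surface. World frame = base frame: x ahead of the robot, y to its left, z up, the work surface at z = 0. Lengths are in m, angles in rad, forces in N, time in s.
With the tool pointing down it reaches from about 0.35 to 0.9 m from the base axis. Payload 8.1 kg.
Tool frame: the origin (TCP) lies midway between the tips of the shut fingers; the grasp point (between the pads) lies 19 mm behind it; z points along the fingers, y is the line along which they close (so a half turn about z gives the same grasp; the last joint's range is limited). The gripper opens to 92 mm and grips with 3 to 60 N. Pads are 19 mm wide; open, the fingers measure 130 mm over their backs; the gripper's body (75 mm by 190 mm) begins 47 mm behind the grasp point.
Start: joints at [-1.339, 0.434, 0.025, 1.573, -0.012, 1.134, -0.075], TCP at [0.205, 0.59, 0.227] pointing down, gripper open.
Joint ranges: [-2.62, 2.62], [-0.44, 2.09], [-1.27, 1.32], [0.08, 2.57], [-1.32, 4.46], [0.12, 2], [-2.74, 2.74]. Speed limits (rad/s): [2.22, 2.22, 3.01, 3.01, 3.14, 3.14, 3.14].

INTERFACE

Orientations are given as a unit quaternion [x, y, z, w].
In Python, from cell import env, snapshot, close_job gives the robot as it stands.
- The arm moves only by the tool servo_tool, never from a script. Its arguments are lists of equal length, an entry for each row: "fingers": the opening, from -1 (shut) to 1 (fully open); "xyz": the shift along the tool's x, y, z in cm, a list of three; "spin": the turn about the tool's z in rad. A call has 1 to 12 rows; each row shifts and turns the commanded pose from where the row before left it, along the tool's axes as they then stand; what a row does not reach is not made up. A row lasts 1/10 s, in which the tool goes at most 50 mm and 8.59 degrees, less where a joint would pass 70% of its speed; a pose out of reach is approached as far as the arm can. A call is refused whole if a number of a shift passes 5 or a number of a turn 0.15, either way. A call with a gripper value outside its range is refused whole. The fingers move at their own pace and stop on an object; the grip force is fixed at half the most. Time passes only in rows, so rows that do not move let the fingers close. It gives the time, the measured TCP pose, the force, the opening and the grip force at its end, in the units of the state.
- env.get_obs(): the state, without advancing time (a new reading comes with each control period).
- snapshot(name): name is "scene" or "top"; returns a dict with "color" (400x640x3 uint8, red, green, blue), "fx", "fy", "cx", "cy" (pixels), "k1" (the pictures are not rectified: a ray, as slopes to the right and down, at radius r is drawn at 1 + k1 r^2 times it, then the intrinsics apply), "extrinsics" (4x4, takes a point from camera to world coordinates). Camera axes: x right, y up, looking along -z (the intrinsics and any distortion apply to the point x, -y, -z); pixel columns grow to the right and rows downward; lengths in m; the calibration is good to about 2 mm. A picture is of the moment at which its call begins. There is no depth.
- close_job(): hands the job in; it is judged then, once.
The state is a dict: "clock": time; "joint_pos": joint angles; "dq": joint speeds; "effort": joint torques, N m; "position": TCP position; "tcp_rot": TCP orientation; "wrist_force": force on the tool from outside, world axes, zero at the start; "wrist_torque": the same for the moment, N m; "width": finger opening in m; "grip_force": force on a finger pad.
Only numpy, scipy, OpenCV 4.12 (cv2) and the standard library are available. Lean on these libraries where they do the work, as an engineer would, in place of code of your own. Each camera call takes 0.05 s, during which the arm holds its last target. There are 200 camera calls.

## Working session

There is one attempt and no reset: what is moved stays moved. The work goes in short steps, Python scripts to look and compute and a tool call to move; the robot and the scene stay as the last step left them, time stands still between calls to the robot, and variables do not carry over. Pictures are saved under pics/ and viewed, at most 14 in all, crops included, and the job is handed in when it is done.

Besides the shell and the picture viewer there is one more tool, called after "Request:" in YAML: its name, and indented under it one key for each argument. servo_tool: Moves the arm, as the interface text tells. Its arguments: {"type":"object","properties":{"fingers":{"type":"array","items":{"type":"number"}},"xyz":{"type":"array","items":{"type":"array","items":{"type":"number"}}},"spin":{"type":"array","items":{"type":"number"}}},"required":["fingers","xyz","spin"]}

```bash
ls; mkdir -p pics; cat > h.py <<'E'
import numpy as np, cv2
from cell import env, snapshot, close_job
from scipy.spatial.transform import Rotation as R
def snap(n,f=None):
    s=snapshot(n)
    if f: cv2.imwrite('pics/'+f,s['color'][:,:,::-1])
    return s
def ray(s,u,v):
    K=np.array([[s['fx'],0,s['cx']],[0,s['fy'],s['cy']],[0,0,1.]])
    p=cv2.undistortPoints(np.array([[[u,v]]],float),K,np.array([s['k1'],0,0,0.]))[0,0]
    E=np.array(s['extrinsics']); d=E[:3,:3]@np.array([p[0],-p[1],-1]); return E[:3,3],d
def pix(s,u,v,z):
    o,d=ray(s,u,v); return o+d*(z-o[2])/d[2]
def proj(s,P):
    E=np.array(s['extrinsics']); q=E[:3,:3].T@(np.array(P)-E[:3,3]); x,y=q[0]/-q[2],-q[1]/-q[2]
    k=1+s['k1']*(x*x+y*y); return s['fx']*x*k+s['cx'],s['fy']*y*k+s['cy']
def tri(s1,p1,s2,p2):
    o1,d1=ray(s1,*p1);o2,d2=ray(s2,*p2)
    t=np.linalg.lstsq(np.c_[d1,-d2],o2-o1,rcond=None)[0]
    a,b=o1+t[0]*d1,o2+t[1]*d2; return (a+b)/2,np.linalg.norm(a-b)
def crop(s,f,u0,v0,u1,v1,k):
    cv2.imwrite('pics/'+f,cv2.resize(s['color'][v0:v1,u0:u1,::-1],None,fx=k,fy=k,interpolation=cv2.INTER_CUBIC))
E
python3 - <<'E'
from h import *
a=snap('scene','s0.png');b=snap('top','t0.png')
for s in(a,b): print(s['fx'],s['cx'],s['cy'],s['k1'],np.round(s['extrinsics'],3).tolist())
o=env.get_obs();print(o)
E
```

```text
pics
453.78867125334176 318.69778849616114 204.88288281920018 -0.10670349249420641 [[-0.641, -0.655, 0.4, 0.981], [0.768, -0.541, 0.343, 0.351], [-0.008, 0.527, 0.85, 0.893], [0.0, 0.0, 0.0, 1.0]]
437.03148813274225 314.989980267659 197.10952023134928 0.021517992602211704 [[0.03, 0.987, -0.16, 0.423], [-1.0, 0.03, -0.002, 0.034], [0.002, 0.16, 0.987, 1.204], [0.0, 0.0, 0.0, 1.0]]
{'clock': 0.1, 'joint_pos': array([-1.3386126 ,  0.43515554,  0.02496014,  1.57399421, -0.01160096,
        1.13399654, -0.07508404]), 'dq': array([-0.00028698, -0.00103482, -0.00020493, -0.00191303, -0.00075966,
        0.00027753,  0.00141792]), 'effort': array([ 1.97304369e-03, -6.69122601e+01,  9.87158194e-01, -3.15149152e+01,
       -6.06235117e-02,  3.72738868e-02,  1.01140643e-04]), 'position': array([0.20524613, 0.58985831, 0.22602651]), 'tcp_rot': array([ 1.66631673e-01,  9.86018960e-01, -7.02064216e-04, -5.68172939e-05]), 'wrist_force': array([0.22981111, 0.79667333, 0.78201058]), 'wrist_torque': array([ 0.00183883, -0.01825045, -0.01286907]), 'grip_force': 0.0, 'width': 0.09169820108877666}
```

View pics/s0.png

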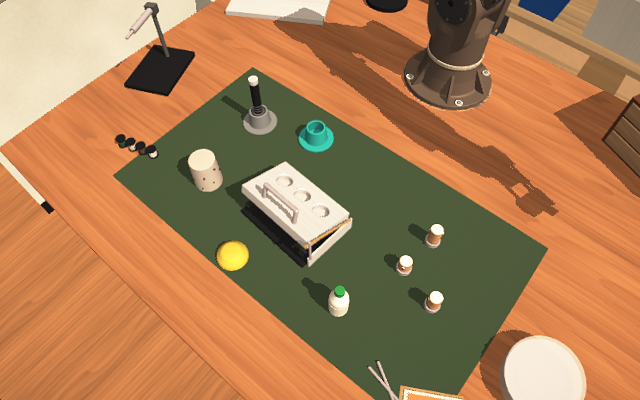

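View pics/t0.png

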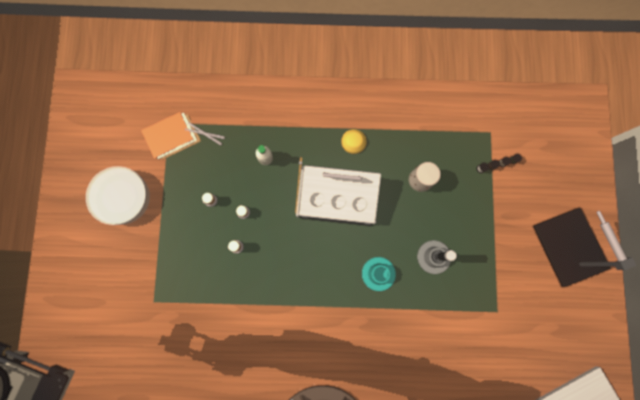

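Scene view: lamp in the grey cup (258,118), with the turquoise look-alike at (317,135). The rack is tilted at (297,205), and there are three heads at (435,236), (404,265) and (433,301). Glue is at (339,300), the cork block at (205,170) and wax at (232,256). I'll enlarge the rack and heads.

```bash
python3 - <<'E'
from h import *
a=snap('scene');b=snap('top')
c1=cv2.resize(a['color'][145:275,225:360],None,fx=4.4,fy=4.4,interpolation=cv2.INTER_CUBIC)
cv2.imwrite('pics/c1.png',c1[:,:,::-1])
crop(a,'c2.png',380,210,460,320,5)
crop(b,'c3.png',190,150,390,260,4)
E
```

```text
(no output)
```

View pics/c1.png

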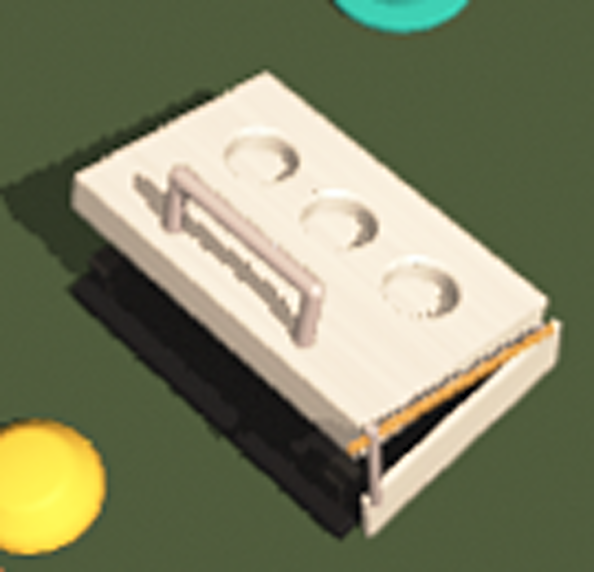

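View pics/c2.png

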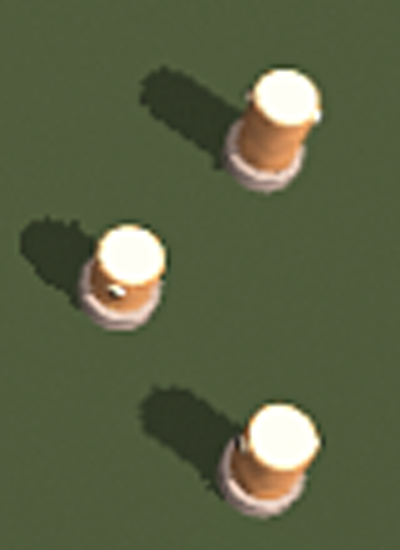

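View pics/c3.png

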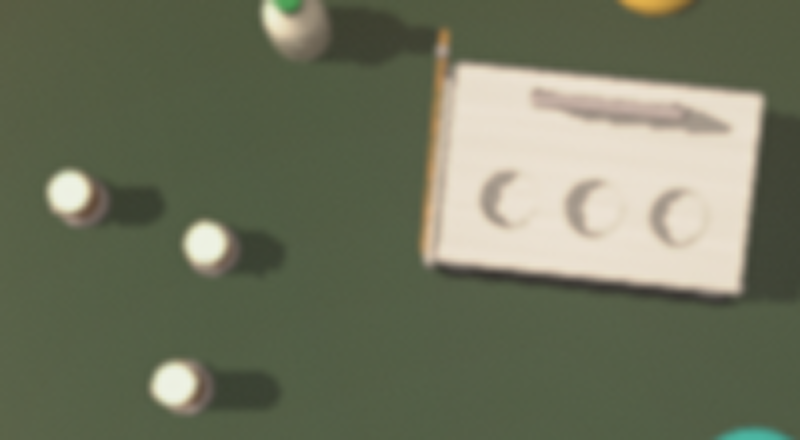

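```bash
cat > fit.py <<'E'
from h import *
from scipy.optimize import least_squares
def Rp(yaw,t): return R.from_euler('z',yaw)*R.from_euler('y',-t)
def plate(p,q): return np.array([p[0],p[1],.035])+Rp(p[2],p[3]).apply(q)
E
python3 - <<'E'
from fit import *
a=snap('scene');b=snap('top')
S=lambda L,k,o:[((x+.5)/k-.5+o[0],(y+.5)/k-.5+o[1]) for x,y in L]
sf=S([(286,96),(131,253),(282,437)],5,(380,210)); tf=S([(176,385),(208,245),(70,192)],4,(190,150))
for p,q in zip(sf,tf): print('face',*tri(a,p,b,q))
s=S([(267,72),(548,300),(75,178),(261,158),(339,221),(421,289),(178,176),(318,290)],4.4,(225,145))
m=[(0,-.1,.022),(0,.1,.022),(.13,-.1,.022),(.045,-.056,.022),(.045,0,.022),(.045,.056,.022),(.115,-.045,.057),(.115,.045,.057)]
t=S([(455,65),(763,95),(742,292),(437,263),(508,199),(593,208),(680,217)],4,(190,150))
mt=[(.13,.1,.022),(.13,-.1,.022),(0,-.1,.022),(0,.1,.022),(.045,.056,.022),(.045,0,.022),(.045,-.056,.022)]
def f(p): return np.r_[[np.subtract(proj(a,plate(p,q)),u) for q,u in zip(m,s)],[np.subtract(proj(b,plate(p,q)),u) for q,u in zip(mt,t)]].ravel()
r=least_squares(f,[.5,0,0,.3],loss='soft_l1');print(r.x,np.degrees(r.x[2:]));print(np.round(r.fun.reshape(-1,2),1).tolist())
for q in [(.115,0,.057),(.045,.056,.008),(.045,0,.008),(.045,-.056,.008)]: print(plate(r.x,q), plate([*r.x[:3],0],q))
# lamp/cup
print('turq/cup', pix(a,261,118,.045),pix(b,434,257,.045), 'lamp tail', tri(a,(253,79),b,(451,256)))
for n,u,v,z in [('glue',264,150,.1),('wax',353,141,.0),('cork',429,173,.085)]: print(n,pix(b,u,v,z))
E
python3 - <<'E'
import sys; sys.path.insert(0,'.')
from h import *
a=snap('scene');b=snap('top')
x=cv2.resize(a['color'][65:145,230:290],None,fx=6,fy=6,interpolation=cv2.INTER_CUBIC)
y=cv2.resize(b['color'][230:290,400:480],None,fx=5,fy=5,interpolation=cv2.INTER_CUBIC)
c=np.zeros((480,780,3),np.uint8);c[:480,:360]=x;c[:300,370:770]=y;cv2.imwrite('pics/c4.png',c[:,:,::-1])
E
```

```text
face [0.4733854  0.24458666 0.05559836] 0.0010710689259910433
face [0.56782429 0.23206113 0.0394873 ] 0.0004115032721415132
face [0.59972675 0.32453487 0.04788533] 0.000686117895341797
[ 0.55916605 -0.02279355 -0.07082127  0.28261048] [-4.05775985 16.19238796]
[[-0.4, 0.3], [0.3, -0.2], [0.1, -0.2], [0.2, -0.4], [0.4, -0.1], [0.4, -0.3], [0.8, 0.3], [-0.4, 0.3], [0.3, -0.2], [-0.2, -0.2], [-0.6, -0.3], [0.2, -0.7], [0.6, 0.1], [0.6, 0.0], [0.1, -0.1]]
[ 0.65347187 -0.02948359  0.12180816] [ 0.67387777 -0.03093119  0.092     ]
[0.60400996 0.03016596 0.0552315 ] [0.60801592 0.02988178 0.043     ]
[ 0.60004729 -0.02569366  0.0552315 ] [ 0.60405324 -0.02597784  0.043     ]
[ 0.59608461 -0.08155328  0.0552315 ] [ 0.60009057 -0.08183746  0.043     ]
turq/cup [ 0.47712769 -0.26674785  0.045     ] [ 0.4605032  -0.28020477  0.045     ] lamp tail (array([ 0.46080613, -0.29271449,  0.14844792]), np.float64(3.594498709001462e-05))
glue [0.72135248 0.17282878 0.1       ]
wax [ 0.78252835 -0.06658048  0.        ]
cork [ 0.67652866 -0.25937563  0.085     ]
```

View pics/c4.png

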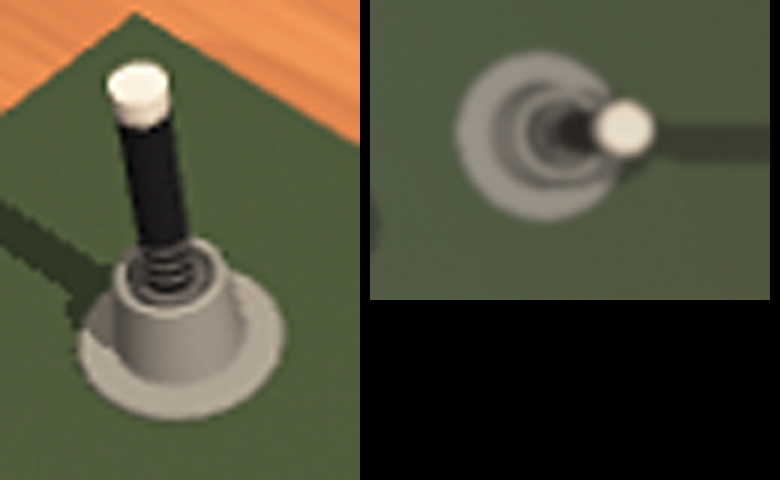

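Fits land under 1 px. The face heights are 0.0556 for d at (437,229), 0.0395 for b at (406,261) and 0.048 for c at (436,297). The lamp stands in the grey cup and the rack is tilted about 16°. First I'll go above the bar.

Request:
servo_tool:
  fingers: [0,0,0,0,0,0,0,0,0,0,0,0]
  xyz:
    - [-2.6,-1.8,-0.1]
    - [-2.6,-1.8,-0.1]
    - [-2.6,-1.8,-0.1]
    - [-2.6,-1.8,-0.1]
    - [-2.6,-1.8,-0.1]
    - [-2.6,-1.8,-0.1]
    - [-2.6,-1.8,-0.1]
    - [-2.6,-1.8,-0.1]
    - [-2.6,-1.8,-0.1]
    - [-2.6,-1.8,-0.1]
    - [-2.6,-1.8,-0.1]
    - [-2.6,-1.8,-0.1]
  spin: [0,0,0,0,0,0,0,0,0,0,0,0]

```text
clock: 1.6
position: [0.4297, 0.2827, 0.239]
tcp_rot: [0.167, 0.986, 0.0, 0.0]
wrist_force: [-0.4, 0.1, -0.1]
width: 0.0461
grip_force: 0.0
```

Request:
servo_tool:
  fingers: [0,0,0,0,0,0,0,0,0,0,0,0]
  xyz:
    - [-2.6,-1.8,0]
    - [-2.6,-1.8,0]
    - [-2.6,-1.8,0]
    - [-2.6,-1.8,0]
    - [-2.6,-1.8,0]
    - [-2.6,-1.8,0]
    - [-2.6,-1.8,0]
    - [-2.6,-1.8,0]
    - [-2.6,-1.8,0]
    - [-2.6,-1.8,0]
    - [-2.6,-1.8,0]
    - [-2.6,-1.8,0]
  spin: [0,0,0,0,0,0,0,0,0,0,0,0]

```text
clock: 2.8
position: [0.6534, -0.0238, 0.2387]
tcp_rot: [0.167, 0.986, 0.0, 0.0]
wrist_force: [-0.5, -0.3, 0.0]
width: 0.0462
grip_force: 0.0
```

Request:
servo_tool:
  fingers: [0,0,0,0,0,0,0,0,0,0,0,0]
  xyz:
    - [0,0,0]
    - [0,0,0]
    - [0,0,0]
    - [0,0,0]
    - [0,0,0]
    - [0,0,0]
    - [0,0,0]
    - [0,0,0]
    - [0,0,0]
    - [0,0,0]
    - [0,0,0]
    - [0,0,0]
  spin: [0.119,0.119,0.119,0.119,0.119,0.119,0.119,0.119,0.119,0.119,0.119,0]

```text
clock: 4.0
position: [0.6528, -0.0224, 0.2386]
tcp_rot: [0.733, 0.68, -0.0, -0.0]
wrist_force: [-0.4, -0.2, 1.1]
width: 0.0461
grip_force: 0.0
```

```bash
cat > go.py <<'E'
import sys
from h import *
# usage: go.py x y z [yawdeg of tool y]: shift in current axes, then spin
o=env.get_obs(); M=R.from_quat(o['tcp_rot']).as_matrix(); th=np.degrees(np.arctan2(M[1,1],M[0,1]))
print('t',round(o['clock'],2),'tcp',o['position'].round(4),'yaw',th.round(2),'tilt',np.degrees(np.arccos(-M[2,2])).round(2),'w',round(o['width'],4),'grip',round(o['grip_force'],1),'F',o['wrist_force'].round(1),'q7',o['joint_pos'][6].round(2))
y=th
for i in range(0,len(sys.argv)-1,4):
    a=list(map(float,sys.argv[1+i:5+i])); p=o['position'] if i==0 else p
    d=(M.T@(np.array(a[:3])-p))*100
    ty=a[3]; s=-((ty-y+90)%180-90)
    print('shift cm',d.round(2),'then spin',np.radians(s).round(3)); p=np.array(a[:3])
    y-=s; c,sn=np.cos(np.radians(y)),np.sin(np.radians(y)); M=np.array([[-sn,c,0],[c,sn,0],[0,0,-1.]])
E
python3 go.py 0.6535 -0.0295 0.103 -4.06
```

```text
t 4.0 tcp [ 0.6528 -0.0224  0.2386] yaw -4.27 tilt 0.01 w 0.0461 grip 0.0 F [-0.4 -0.2  1.1] q7 0.16
shift cm [-0.7   0.13 13.56] then spin -0.004
```

Request:
servo_tool:
  fingers: [0,0,0,0,0,0,0,0,0,-1,-1,-1]
  xyz:
    - [-0.7,0.1,1.5]
    - [0,0,1.5]
    - [0,0,1.5]
    - [0,0,1.5]
    - [0,0,1.5]
    - [0,0,1.5]
    - [0,0,1.5]
    - [0,0,1.5]
    - [0,0,1.5]
    - [0,0,0]
    - [0,0,0]
    - [0,0,0]
  spin: [0,0,0,0,0,0,0,0,0,0,0,0]

```text
clock: 5.2
position: [0.6538, -0.03, 0.1045]
tcp_rot: [0.732, 0.681, 0.0, 0.0]
wrist_force: [0.3, -0.4, 0.3]
width: 0.0264
grip_force: 0.0
```

Request:
servo_tool:
  fingers: [-1,-1,-1,-1,-1,-1]
  xyz:
    - [0,0,0]
    - [0,0,0]
    - [0,0,0]
    - [0,0,0]
    - [0,0,0]
    - [0,0,0]
  spin: [0,0,0,0,0,0]

```text
clock: 5.8
position: [0.6532, -0.0298, 0.1038]
tcp_rot: [0.732, 0.681, 0.0, -0.0]
wrist_force: [-1.1, -0.1, 2.3]
width: 0.0087
grip_force: 30.0
```

```bash
python3 go.py 0.6739 -0.0309 0.0735 -4.06
```

```text
t 5.8 tcp [ 0.6532 -0.0298  0.1038] yaw -4.19 tilt 0.01 w 0.0087 grip 30.0 F [-1.1 -0.1  2.3] q7 0.25
shift cm [0.04 2.08 3.03] then spin -0.002
```

Request:
servo_tool:
  fingers: [-1,-1,-1,-1,-1,-1,-1,-1,-1,-1,-1,-1]
  xyz:
    - [0,0.3,0.34]
    - [0,0.29,0.35]
    - [0,0.28,0.36]
    - [0,0.26,0.37]
    - [0,0.25,0.38]
    - [0,0.24,0.39]
    - [0,0.22,0.4]
    - [0,0.21,0.4]
    - [0,0,0.1]
    - [0,0,0.1]
    - [0,0,0]
    - [0,0,0]
  spin: [0,0,0,0,0,0,0,0,0,0,0,0]

```text
clock: 7.0
position: [0.6727, -0.0316, 0.0743]
tcp_rot: [0.733, 0.681, 0.0, -0.001]
wrist_force: [-18.3, 1.1, 30.8]
width: 0.0088
grip_force: 30.0
```

```bash
python3 go.py 0.6739 -0.0309 0.0735 -4.06
```

```text
t 7.0 tcp [ 0.6727 -0.0316  0.0743] yaw -4.22 tilt 0.1 w 0.0088 grip 30.0 F [-18.3   1.1  30.8] q7 0.26
shift cm [0.07 0.12 0.08] then spin -0.003
```

Request:
servo_tool:
  fingers: [0,0,0,0,0,0,0,0,0,0,0,0]
  xyz:
    - [0,0,0]
    - [0,0,0]
    - [0,0,0]
    - [0,0,-2]
    - [0,0,-2.5]
    - [0,0,-2.5]
    - [0,0,-2.5]
    - [0,0,-2.5]
    - [0,0,0]
    - [3,-3,0]
    - [3,-3,0]
    - [3,-3,0]
  spin: [0,0,0,0,0,0,0,0,0,0,0,0]

```text
clock: 8.2
position: [0.5896, 0.066, 0.1909]
tcp_rot: [0.733, 0.681, -0.0, 0.0]
wrist_force: [-0.1, 1.1, 0.6]
width: 0.0456
grip_force: 0.0
```

Request:
servo_tool:
  fingers: [0,0,0,0,0,0,0,0,0,0,0,0]
  xyz:
    - [3,-3,0]
    - [3,-3,0]
    - [3,0,0]
    - [3,0,0]
    - [0,0,0]
    - [0,0,0]
    - [0,0,0]
    - [0,0,0]
    - [0,0,0]
    - [0,0,0]
    - [0,0,0]
    - [0,0,0]
  spin: [0,0,0,0,0,0,0,-0.15,-0.15,-0.15,-0.15,-0.15]

```text
clock: 9.4
position: [0.5397, 0.1875, 0.1918]
tcp_rot: [0.43, 0.903, -0.0, 0.0]
wrist_force: [-0.1, -0.0, 0.1]
width: 0.0459
grip_force: 0.0
```

```bash
python3 - <<'E'
from h import *
a=snap('scene');b=snap('top')
x=cv2.resize(a['color'][145:325,235:455],None,fx=3,fy=3,interpolation=cv2.INTER_CUBIC)
cv2.imwrite('pics/c5.png',x[:,:,::-1])
E
python3 go.py .4734 .2446 .15 40
```

```text
t 9.5 tcp [0.5397 0.1875 0.1919] yaw 38.79 tilt 0.01 w 0.0457 grip 0.0 F [ 0.3 -1.1 -0.8] q7 0.44
shift cm [ 8.61 -1.59  4.18] then spin -0.021
```

View pics/c5.png

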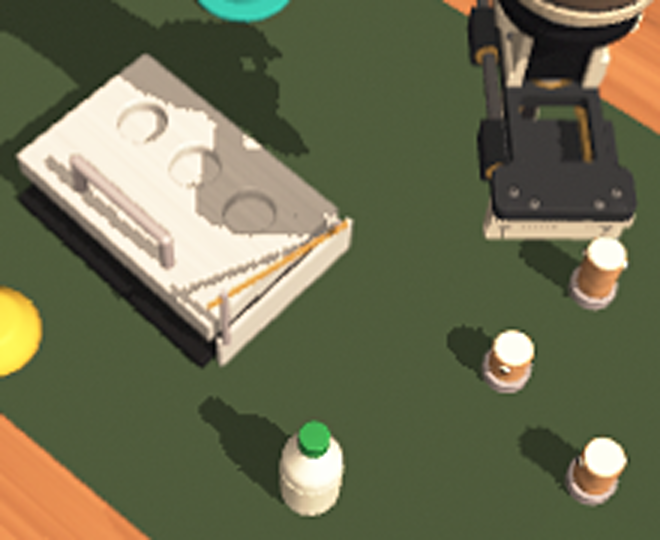

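The rack is level (pocket rims at crop (142,123), (194,167), (249,211)) and the three heads haven't moved. Picking d next.

Request:
servo_tool:
  fingers: [0.2,0.2,0.2,0.2,0.2,0.2,0.2,0.2,0.2,0.2,0.2,0.2]
  xyz:
    - [2.87,-0.53,1]
    - [2.87,-0.53,1]
    - [2.87,-0.53,1]
    - [0,0,1]
    - [0,0,2]
    - [0,0,2]
    - [0,0,2]
    - [0,0,2]
    - [0,0,2]
    - [0,0,2]
    - [0,0,1]
    - [0,0,0]
  spin: [0,0,0,0,0,0,0,0,0,0,0,0]

```text
clock: 10.7
position: [0.4728, 0.2449, 0.0207]
tcp_rot: [0.434, 0.901, -0.001, -0.0]
wrist_force: [-0.4, 0.0, 0.6]
width: 0.0551
grip_force: 0.0
```

Request:
servo_tool:
  fingers: [-1,-1,-1,-1,-1,-1,-1]
  xyz:
    - [0,0,0]
    - [0,0,0]
    - [0,0,0]
    - [0,0,0]
    - [0,0,0]
    - [0,0,0]
    - [0,0,0]
  spin: [0,0,0,0,0,0,0]

```text
clock: 11.4
position: [0.4734, 0.2465, 0.0224]
tcp_rot: [0.432, 0.902, 0.0, 0.0]
wrist_force: [-1.5, -0.9, 6.1]
width: 0.0277
grip_force: 30.0
```

```bash
python3 go.py .4734 .2446 .18 -4.06 .5995 -.0818 .18 -4.06; python3 - <<'E'
from fit import *
from scipy.optimize import least_squares
a=snap('scene')
for y,u in zip((-.056,0,.056),[(142,123),(194,167),(249,211)]): print(proj(a,plate([.55917,-.0228,-.0708,0],(.045,y,.022))),(u[0]+.5)/3-.5+235,(u[1]+.5)/3-.5+145)
E
```

```text
t 11.4 tcp [0.4734 0.2465 0.0224] yaw 38.78 tilt 0.05 w 0.0277 grip 30.0 F [-1.5 -0.9  6.1] q7 0.38
shift cm [ -0.15  -0.1  -15.76] then spin 0.748
shift cm [-31.67  14.89   0.  ] then spin -0.0
(np.float64(281.97037595889003), np.float64(185.1994683596021)) 282.0 185.66666666666666
(np.float64(299.6635571187471), np.float64(199.8236751717022)) 299.3333333333333 200.33333333333334
(np.float64(318.1399812690091), np.float64(215.08903405094833)) 317.6666666666667 215.0
```

Request:
servo_tool:
  fingers: [-1,-1,-1,-1,-1,-1,-1,-1,-1,-1,-1,-1]
  xyz:
    - [0,0,-2]
    - [0,0,-2.5]
    - [0,0,-2.5]
    - [0,0,-2.5]
    - [0,0,-2.5]
    - [0,0,-2.3]
    - [0,0,-1.5]
    - [0,0,0]
    - [0,0,0]
    - [0,0,0]
    - [0,0,0]
    - [0,0,0]
  spin: [0,0,0,0,0,0,0,0.15,0.15,0.15,0.15,0.15]

```text
clock: 12.65
position: [0.4728, 0.2461, 0.1798]
tcp_rot: [0.735, 0.679, -0.0, -0.0]
wrist_force: [0.5, -0.3, -1.2]
width: 0.0272
grip_force: 30.0
```

Request:
servo_tool:
  fingers: [-1,-1,-1,-1,-1,-1,-1,-1,-1,-1,-1,-1]
  xyz:
    - [-3.17,1.49,0]
    - [-3.17,1.49,0]
    - [-3.17,1.49,0]
    - [-3.17,1.49,0]
    - [-3.17,1.49,0]
    - [-3.17,1.49,0]
    - [-3.17,1.49,0]
    - [-3.17,1.49,0]
    - [-3.17,1.49,0]
    - [-3.17,1.49,0]
    - [0,0,0]
    - [0,0,0]
  spin: [0,0,0,0,0,0,0,0,0,0,0,0]

```text
clock: 13.85
position: [0.5982, -0.0816, 0.1795]
tcp_rot: [0.733, 0.68, -0.0, -0.0]
wrist_force: [0.2, 0.2, -1.0]
width: 0.0276
grip_force: 30.0
```

```bash
python3 go.py .5995 -.0818 .085 -4.06
```

```text
t 13.85 tcp [ 0.5982 -0.0816  0.1795] yaw -4.3 tilt 0.04 w 0.0276 grip 30.0 F [ 0.2  0.2 -1. ] q7 0.28
shift cm [-0.01  0.14  9.45] then spin -0.004
```

Request:
servo_tool:
  fingers: [-1,-1,-1,-1,-1,-1,-1,-1,-1,-1]
  xyz:
    - [0,0.14,1]
    - [0,0,2]
    - [0,0,2]
    - [0,0,2]
    - [0,0,1.4]
    - [0,0,1]
    - [0,0,0]
    - [0,0,0]
    - [0,0,0]
    - [0,0,0]
  spin: [0,0,0,0,0,0,0,0,0,0]

```text
clock: 14.85
position: [0.6005, -0.081, 0.0866]
tcp_rot: [0.732, 0.681, 0.001, 0.0]
wrist_force: [0.6, -0.5, -1.2]
width: 0.0272
grip_force: 30.0
```

```bash
python3 go.py .5995 -.0818 .066 -4.06;  python3 - <<'E'
from fit import *
a=snap('scene'); crop(a,'c6.png',240,140,340,230,7)
p=env.get_obs()['position']
for z in (-.0224,-.0104,.0336): print(z,proj(a,p+[0,0,z]))
print('pocket rim',proj(a,plate([.55917,-.0228,-.0708,0],(.045,-.056,.022))))
E
```

```text
t 14.85 tcp [ 0.6005 -0.081   0.0866] yaw -4.19 tilt 0.08 w 0.0272 grip 30.0 F [ 0.6 -0.5 -1.2] q7 0.35
shift cm [-0.09 -0.1   2.06] then spin -0.002
-0.0224 (np.float64(281.9263366363151), np.float64(183.67692595601144))
-0.0104 (np.float64(281.5089155740541), np.float64(180.57982812906866))
0.0336 (np.float64(279.90660501007943), np.float64(168.667401419683))
pocket rim (np.float64(281.97037595889003), np.float64(185.1994683596021))
```

View pics/c6.png

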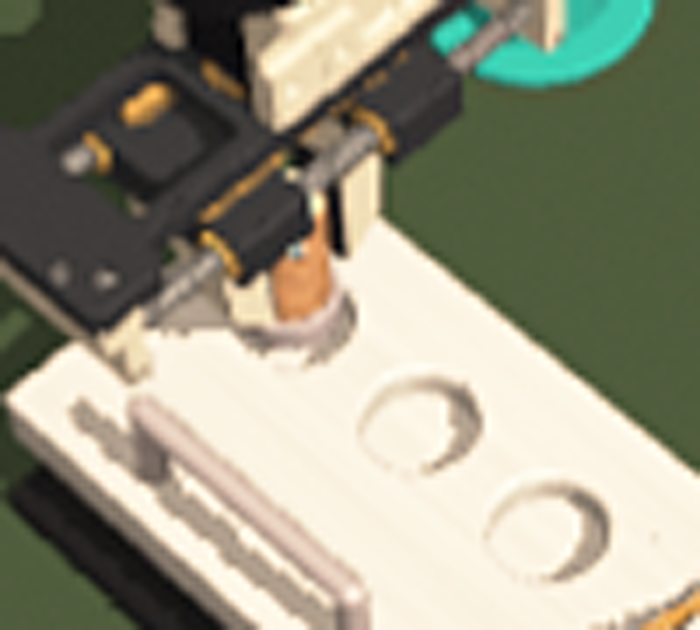

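Request:
servo_tool:
  fingers: [-1,-1,-1,-1,-1,-1,-1,-1]
  xyz:
    - [-0.15,-0.05,0]
    - [0,0,0.3]
    - [0,0,0.3]
    - [0,0,0.3]
    - [0,0,0.2]
    - [0,0,0]
    - [0,0,0]
    - [0,0,0]
  spin: [0,0,0,0,0,0,0,0]

```text
clock: 15.7
position: [0.5994, -0.0824, 0.0749]
tcp_rot: [0.732, 0.681, 0.0, 0.0]
wrist_force: [-0.5, 0.4, -1.5]
width: 0.0278
grip_force: 30.0
```

```bash
python3 go.py .5995 -.0818 .066 -4.06
```

```text
t 15.7 tcp [ 0.5994 -0.0824  0.0749] yaw -4.19 tilt 0.01 w 0.0278 grip 30.0 F [-0.5  0.4 -1.5] q7 0.36
shift cm [0.06 0.   0.89] then spin -0.002
```

Request:
servo_tool:
  fingers: [-1,-1,-1,-1,-1,0,0,0,0,0,0,0]
  xyz:
    - [0,0,0.3]
    - [0,0,0.3]
    - [0,0,0.2]
    - [0,0,0]
    - [0,0,0]
    - [0,0,0]
    - [0,0,0]
    - [0,0,0]
    - [0,0,0]
    - [0,0,-2]
    - [0,0,-2.5]
    - [0,0,-2.5]
  spin: [0,0,0,0,0,0,0,0,0,0,0,0]

```text
clock: 16.9
position: [0.5991, -0.0824, 0.1375]
tcp_rot: [0.733, 0.681, -0.0, -0.0]
wrist_force: [1.1, 0.2, -0.7]
width: 0.0456
grip_force: 0.0
```

Request:
servo_tool:
  fingers: [0,0,0,0,0,0,0,0,0,0,0,0]
  xyz:
    - [0,0,-2.5]
    - [0,0,-2]
    - [3,0,0]
    - [3,0,0]
    - [3,0,0]
    - [3,0,0]
    - [3,0,0]
    - [3,0,0]
    - [3,0,0]
    - [3,-1,0]
    - [2,-1,0]
    - [0,0,0]
  spin: [0,0,0,0,0,0,0,0,0,0,0,0]

```text
clock: 18.1
position: [0.5969, 0.1831, 0.1813]
tcp_rot: [0.73, 0.683, 0.0, -0.001]
wrist_force: [-0.4, 0.3, -0.2]
width: 0.0459
grip_force: 0.0
```

```bash
python3 go.py .5678 .2321 .12 100;  python3 - <<'E'
from fit import *
a=snap('scene'); b=snap('top')
x=cv2.resize(a['color'][145:325,235:455],None,fx=3,fy=3,interpolation=cv2.INTER_CUBIC)
cv2.imwrite('pics/c7.png',x[:,:,::-1])
E
```

```text
t 18.1 tcp [0.5969 0.1831 0.1813] yaw -3.85 tilt 0.13 w 0.0459 grip 0.0 F [-0.4  0.3 -0.2] q7 -0.14
shift cm [ 4.69 -3.22  6.15] then spin 1.329
```

View pics/c7.png

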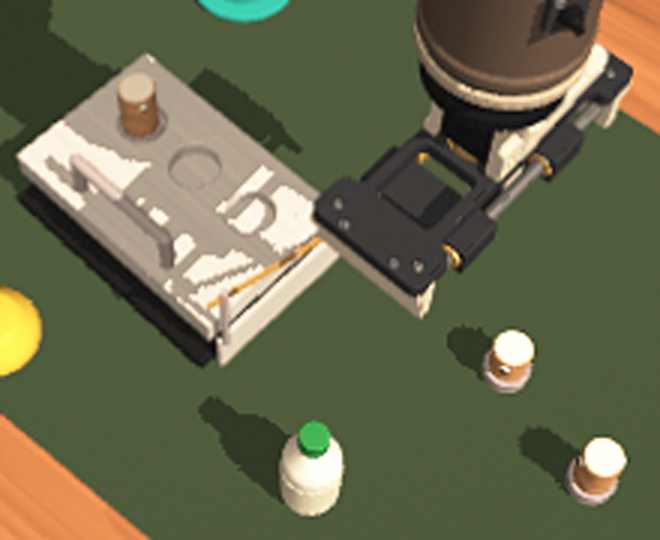

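Head d sits seated in its pocket, cap at (138,85), and b and c are unmoved. Picking b.

Request:
servo_tool:
  fingers: [0.2,0.2,0.2,0.2,0.2,0.2,0.2,0.2,0.2,0.2,0.2,0.2]
  xyz:
    - [2.35,-1.6,0]
    - [2.35,-1.6,0]
    - [0,0,0]
    - [0,0,0]
    - [0,0,0]
    - [0,0,0]
    - [0,0,0]
    - [0,0,0]
    - [0,0,0]
    - [0,0,0]
    - [0,0,0]
    - [0,0,0]
  spin: [0,0,0.15,0.15,0.15,0.15,0.15,0.15,0.15,0.15,0.15,0]

```text
clock: 19.4
position: [0.5704, 0.2262, 0.1819]
tcp_rot: [0.997, 0.072, 0.0, 0.001]
wrist_force: [0.6, 0.8, -0.2]
width: 0.0549
grip_force: 0.0
```

```bash
python3 go.py .5678 .2321 .022 100
```

```text
t 19.4 tcp [0.5704 0.2262 0.1819] yaw -81.78 tilt 0.07 w 0.0549 grip 0.0 F [ 0.6  0.8 -0.2] q7 -1.37
shift cm [-0.18 -0.64 15.99] then spin -0.031
```

Request:
servo_tool:
  fingers: [0.2,0.2,0.2,0.2,0.2,0.2,0.2,0.2,0.2,0.2,0.2,0.2]
  xyz:
    - [-0.18,-0.64,1]
    - [0,0,2]
    - [0,0,2]
    - [0,0,2]
    - [0,0,2]
    - [0,0,2]
    - [0,0,2]
    - [0,0,1.5]
    - [0,0,1]
    - [0,0,0.5]
    - [0,0,0]
    - [0,0,0]
  spin: [0,0,0,0,0,0,0,0,0,0,0,0]

```text
clock: 20.6
position: [0.5676, 0.2337, 0.0224]
tcp_rot: [0.997, 0.074, 0.0, -0.0]
wrist_force: [-0.3, -0.1, -0.1]
width: 0.0548
grip_force: 0.0
```

Request:
servo_tool:
  fingers: [-1,-1,-1,-1,-1,-1,-1]
  xyz:
    - [0,0,0]
    - [0,0,0]
    - [0,0,0]
    - [0,0,0]
    - [0,0,0]
    - [0,0,0]
    - [0,0,0]
  spin: [0,0,0,0,0,0,0]

```text
clock: 21.3
position: [0.5673, 0.2337, 0.022]
tcp_rot: [0.997, 0.074, 0.0, -0.0]
wrist_force: [-0.6, 0.0, 4.0]
width: 0.027
grip_force: 30.0
```

```bash
python3 go.py .5678 .2321 .17 -4.06 .608 .0299 .17 -4.06
```

```text
t 21.3 tcp [0.5673 0.2337 0.022 ] yaw -81.54 tilt 0.02 w 0.027 grip 30.0 F [-0.6  0.   4. ] q7 -1.23
shift cm [  0.03   0.16 -14.8 ] then spin -1.352
shift cm [-19.88   5.44   0.  ] then spin 0.0
```

Request:
servo_tool:
  fingers: [-1,-1,-1,-1,-1,-1,-1,-1,-1,-1,-1,-1]
  xyz:
    - [0,0,-2]
    - [0,0,-2.5]
    - [0,0,-3]
    - [0,0,-3]
    - [0,0,-2.5]
    - [0,0,-1.8]
    - [0,0,0]
    - [0,0,0]
    - [0,0,0]
    - [0,0,0]
    - [0,0,0]
    - [0,0,0]
  spin: [0,0,0,0,0,0,-0.15,-0.15,-0.15,-0.15,-0.15,-0.15]

```text
clock: 22.5
position: [0.5669, 0.2336, 0.1696]
tcp_rot: [0.864, 0.503, -0.0, -0.0]
wrist_force: [0.7, 0.6, -0.7]
width: 0.0271
grip_force: 30.0
```

Request:
servo_tool:
  fingers: [-1,-1,-1,-1,-1,-1,-1,-1,-1,-1,-1,-1]
  xyz:
    - [0,0,0]
    - [0,0,0]
    - [0,0,0]
    - [0,0,0]
    - [-3,0.85,0]
    - [-3,0.85,0]
    - [-3,0.85,0]
    - [-3,0.85,0]
    - [-3,0.85,0]
    - [-3,0.85,0]
    - [-2,0.3,0]
    - [0,0,0]
  spin: [-0.15,-0.15,-0.15,0,0,0,0,0,0,0,0,0]

```text
clock: 23.7
position: [0.6064, 0.0257, 0.17]
tcp_rot: [0.736, 0.677, -0.001, 0.001]
wrist_force: [-0.3, -0.0, -0.6]
width: 0.027
grip_force: 30.0
```

```bash
python3 go.py .608 .0294 .085 -4.06
```

```text
t 23.7 tcp [0.6064 0.0257 0.17  ] yaw -4.77 tilt 0.11 w 0.027 grip 30.0 F [-0.3 -0.  -0.6] q7 0.1
shift cm [0.39 0.12 8.5 ] then spin -0.012
```

Request:
servo_tool:
  fingers: [-1,-1,-1,-1,-1,-1,-1,-1,-1,-1,-1,-1]
  xyz:
    - [0.35,0.12,0]
    - [0,0,2]
    - [0,0,2]
    - [0,0,2]
    - [0,0,1.5]
    - [0,0,0.7]
    - [0,0,0.5]
    - [0,0,0.5]
    - [0,0,0.3]
    - [0,0,0]
    - [0,0,0]
    - [0,0,0]
  spin: [0,0,0,0,0,0,0,0,0,0,0,0]

```text
clock: 24.9
position: [0.6085, 0.0328, 0.077]
tcp_rot: [0.733, 0.68, 0.001, 0.0]
wrist_force: [-6.1, -1.4, 15.8]
width: 0.0273
grip_force: 30.0
```

```bash
python3 go.py .608 .0294 .066 -4.06
```

```text
t 24.9 tcp [0.6085 0.0328 0.077 ] yaw -4.26 tilt 0.11 w 0.0273 grip 30.0 F [-6.1 -1.4 15.8] q7 0.16
shift cm [-0.34 -0.02  1.1 ] then spin -0.004
```

Request:
servo_tool:
  fingers: [-1,-1,-1,-1,-1,-1]
  xyz:
    - [0,0,-0.6]
    - [-0.34,0,0]
    - [0,0,0]
    - [0,0,0]
    - [0,0,0]
    - [0,0,0]
  spin: [0,0,0,0,0,0]

```text
clock: 25.5
position: [0.6075, 0.0304, 0.0806]
tcp_rot: [0.732, 0.681, -0.0, -0.0]
wrist_force: [-0.4, 0.2, -0.5]
width: 0.0273
grip_force: 30.0
```

```bash
python3 go.py .608 .0294 .066 -4.06
```

```text
t 25.5 tcp [0.6075 0.0304 0.0806] yaw -4.18 tilt 0.02 w 0.0273 grip 30.0 F [-0.4  0.2 -0.5] q7 0.16
shift cm [-0.09  0.06  1.46] then spin -0.002
```

Request:
servo_tool:
  fingers: [-1,-1,-1,-1,-1,-1,-1,-1]
  xyz:
    - [-0.09,0.04,0]
    - [0,0,0.2]
    - [0,0,0.3]
    - [0,0,0.3]
    - [0,0,0.2]
    - [0,0,0]
    - [0,0,0]
    - [0,0,0]
  spin: [0,0,0,0,0,0,0,0]

```text
clock: 26.3
position: [0.6076, 0.0292, 0.0706]
tcp_rot: [0.732, 0.681, -0.0, -0.0]
wrist_force: [-0.8, -1.7, -2.0]
width: 0.0273
grip_force: 30.0
```

```bash
python3 go.py .608 .0294 .066 -4.06
```

```text
t 26.3 tcp [0.6076 0.0292 0.0706] yaw -4.19 tilt 0.04 w 0.0273 grip 30.0 F [-0.8 -1.7 -2. ] q7 0.17
shift cm [0.02 0.04 0.46] then spin -0.002
```

Request:
servo_tool:
  fingers: [-1,-1,-1,-1,0,0,0,0,0,0,0,0]
  xyz:
    - [0,0,0.25]
    - [0,0,0.2]
    - [0,0,0]
    - [0,0,0]
    - [0,0,0]
    - [0,0,0]
    - [0,0,0]
    - [0,0,0]
    - [0,0,-2]
    - [0,0,-2.5]
    - [0,0,-2.5]
    - [0,0,-2]
  spin: [0,0,0,0,0,0,0,0,0,0,0,0]

```text
clock: 27.5
position: [0.6083, 0.0294, 0.1578]
tcp_rot: [0.732, 0.681, 0.001, 0.0]
wrist_force: [0.8, 0.1, -0.1]
width: 0.046
grip_force: 0.0
```

Request:
servo_tool:
  fingers: [0.2,0.2,0.2,0.2,0.2,0.2,0.2,0.2,0.2,0.2,0.2,0.2]
  xyz:
    - [3,0,0]
    - [3,0,0]
    - [3,0,0]
    - [3,0,0]
    - [3,0,0]
    - [3,0,0]
    - [3,0,0]
    - [2.5,0,0]
    - [2,0,0]
    - [0,0,0]
    - [0,0,0]
    - [0,0,0]
  spin: [0,0,0,0,0,0,0,0,0,-0.15,-0.15,-0.15]

```text
clock: 28.7
position: [0.6266, 0.2837, 0.1563]
tcp_rot: [0.56, 0.829, -0.0, 0.0]
wrist_force: [0.7, -0.3, 0.5]
width: 0.0552
grip_force: 0.0
```

Request:
servo_tool:
  fingers: [0.2,0.2,0.2,0.2,0.2,0.2]
  xyz:
    - [0,0,0]
    - [0,0,0]
    - [0,0,0]
    - [0,0,0]
    - [0,0,0]
    - [0,0,0]
  spin: [-0.15,-0.15,0,0,0,0]

```text
clock: 29.3
position: [0.6266, 0.2837, 0.1563]
tcp_rot: [0.433, 0.901, -0.0, 0.0]
wrist_force: [0.5, 0.1, -0.5]
width: 0.0554
grip_force: 0.0
```

```bash
python3 go.py .5997 .3245 .022 40;  python3 - <<'E'
from fit import *
a=snap('scene'); b=snap('top')
x=cv2.resize(a['color'][145:325,235:455],None,fx=3,fy=3,interpolation=cv2.INTER_CUBIC)
cv2.imwrite('pics/c8.png',x[:,:,::-1])
E
```

```text
t 29.3 tcp [0.6266 0.2837 0.1563] yaw 38.67 tilt 0.01 w 0.0554 grip 0.0 F [ 0.5  0.1 -0.5] q7 0.38
shift cm [ 4.86  0.45 13.43] then spin -0.023
```

View pics/c8.png

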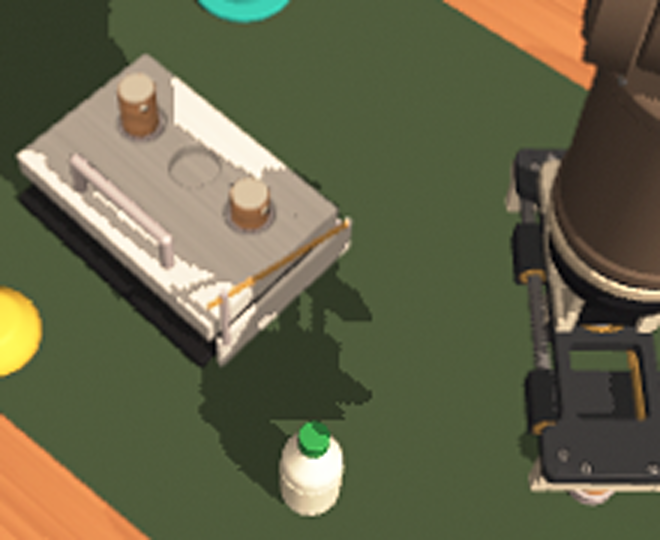

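d and b are seated, and c's puck still shows at its old place (593,492). Picking c.

Request:
servo_tool:
  fingers: [0.2,0.2,0.2,0.2,0.2,0.2,0.2,0.2,0.2,0.2,0.2,0.2]
  xyz:
    - [2.43,0.22,0]
    - [2.43,0.22,0]
    - [0,0,1]
    - [0,0,2]
    - [0,0,2]
    - [0,0,2]
    - [0,0,2]
    - [0,0,2]
    - [0,0,1.4]
    - [0,0,1]
    - [0,0,0]
    - [0,0,0]
  spin: [0,0,0,0,0,0,0,0,0,0,0,0]

```text
clock: 30.6
position: [0.6, 0.3243, 0.0228]
tcp_rot: [0.432, 0.902, 0.0, 0.0]
wrist_force: [-0.2, -0.2, -0.0]
width: 0.0552
grip_force: 0.0
```

Request:
servo_tool:
  fingers: [-1,-1,-1,-1,-1,-1,-1]
  xyz:
    - [0,0,0]
    - [0,0,0]
    - [0,0,0]
    - [0,0,0]
    - [0,0,0]
    - [0,0,0]
    - [0,0,0]
  spin: [0,0,0,0,0,0,0]

```text
clock: 31.3
position: [0.5997, 0.3244, 0.0227]
tcp_rot: [0.432, 0.902, 0.0, 0.0]
wrist_force: [-1.2, 0.3, 4.2]
width: 0.0271
grip_force: 30.0
```

```bash
python3 go.py .5997 .3245 .18 -4.06 .604 -.026 .18 -4.06
```

```text
t 31.3 tcp [0.5997 0.3244 0.0227] yaw 38.79 tilt 0.03 w 0.0271 grip 30.0 F [-1.2  0.3  4.2] q7 0.35
shift cm [ 1.000e-02  1.000e-02 -1.573e+01] then spin 0.748
shift cm [-34.93   2.91   0.  ] then spin -0.0
```

Request:
servo_tool:
  fingers: [-1,-1,-1,-1,-1,-1,-1,-1,-1,-1,-1,-1]
  xyz:
    - [0,0,-2]
    - [0,0,-2.5]
    - [0,0,-3]
    - [0,0,-3]
    - [0,0,-2.5]
    - [0,0,-2.7]
    - [0,0,0]
    - [0,0,0]
    - [0,0,0]
    - [0,0,0]
    - [0,0,0]
    - [0,0,0]
  spin: [0,0,0,0,0,0,0.15,0.15,0.15,0.15,0.15,0]

```text
clock: 32.5
position: [0.5991, 0.3244, 0.1787]
tcp_rot: [0.733, 0.68, -0.001, 0.0]
wrist_force: [0.0, 0.3, -2.9]
width: 0.0277
grip_force: 30.0
```

Request:
servo_tool:
  fingers: [-1,-1,-1,-1,-1,-1,-1,-1,-1,-1,-1,-1]
  xyz:
    - [-3,0.3,0]
    - [-3.2,0.3,0]
    - [-3.2,0.3,0]
    - [-3.2,0.3,0]
    - [-3.2,0.3,0]
    - [-3.2,0.3,0]
    - [-3.2,0.3,0]
    - [-3.2,0.3,0]
    - [-3.2,0.3,0]
    - [-3.2,0.2,0]
    - [-3.1,0,0]
    - [0,0,0]
  spin: [0,0,0,0,0,0,0,0,0,0,0,0]

```text
clock: 33.7
position: [0.6022, -0.0322, 0.1798]
tcp_rot: [0.733, 0.68, -0.001, 0.001]
wrist_force: [-0.3, 0.2, -0.6]
width: 0.0274
grip_force: 30.0
```

Request:
servo_tool:
  fingers: [-1,-1,-1,-1,-1,-1,-1,-1,-1,-1]
  xyz:
    - [0,0,0]
    - [0,0,1]
    - [0,0,2]
    - [0,0,2]
    - [0,0,2]
    - [0,0,1.5]
    - [0,0,0.8]
    - [0,0,0]
    - [0,0,0]
    - [0,0,0]
  spin: [0,0,0,0,0,0,0,0,0,0]

```text
clock: 34.7
position: [0.6037, -0.0259, 0.0872]
tcp_rot: [0.732, 0.681, 0.001, 0.0]
wrist_force: [-0.1, -0.3, -1.5]
width: 0.0272
grip_force: 30.0
```

```bash
python3 go.py .6038 -.0261 .075 -4.06
```

```text
t 34.7 tcp [ 0.6037 -0.0259  0.0872] yaw -4.18 tilt 0.09 w 0.0272 grip 30.0 F [-0.1 -0.3 -1.5] q7 0.26
shift cm [-0.02  0.01  1.22] then spin -0.002
```

Request:
servo_tool:
  fingers: [-1,-1,-1,-1,-1,-1,-1,-1]
  xyz:
    - [0,0,0.3]
    - [0,0,0.3]
    - [0,0,0.3]
    - [0,0,0.3]
    - [0,0,0.2]
    - [0,0,0]
    - [0,0,0]
    - [0,0,0]
  spin: [0,0,0,0,0,0,0,0]

```text
clock: 35.5
position: [0.6031, -0.0259, 0.0724]
tcp_rot: [0.732, 0.681, 0.0, 0.0]
wrist_force: [-0.4, 0.2, -2.3]
width: 0.0275
grip_force: 30.0
```

```bash
python3 go.py .6038 -.0261 .066 -4.06
```

```text
t 35.5 tcp [ 0.6031 -0.0259  0.0724] yaw -4.19 tilt 0.01 w 0.0275 grip 30.0 F [-0.4  0.2 -2.3] q7 0.27
shift cm [-0.02  0.07  0.64] then spin -0.002
```

Request:
servo_tool:
  fingers: [-1,-1,-1,-1,0,0,0,0,0,0,0,0]
  xyz:
    - [0,0,0.3]
    - [0,0,0.3]
    - [0,0,0]
    - [0,0,0]
    - [0,0,0]
    - [0,0,0]
    - [0,0,0]
    - [0,0,0]
    - [0,0,-2]
    - [0,0,-2.5]
    - [0,0,-2.5]
    - [0,0,-2]
  spin: [0,0,0,0,0,0,0,0,0,0,0,0]

```text
clock: 36.7
position: [0.6033, -0.026, 0.1578]
tcp_rot: [0.733, 0.681, 0.0, 0.0]
wrist_force: [0.7, 0.2, -0.9]
width: 0.0461
grip_force: 0.0
```

Request:
servo_tool:
  fingers: [0,0,0,0,0,0]
  xyz:
    - [0,2,0]
    - [0,2.5,0]
    - [0,2.5,0]
    - [0,0,0]
    - [0,0,0]
    - [0,0,0]
  spin: [0,0,0,0,0,0]

```text
clock: 37.3
position: [0.6719, -0.0311, 0.1562]
tcp_rot: [0.733, 0.681, -0.0, -0.0]
wrist_force: [-0.5, -1.2, 0.8]
width: 0.0459
grip_force: 0.0
```

```bash
python3 go.py .6729 -.0312 .0735 -4.06;  python3 - <<'E'
from fit import *
a=snap('scene'); crop(a,'c9.png',225,135,375,275,5)
E
```

```text
t 37.3 tcp [ 0.6719 -0.0311  0.1562] yaw -4.21 tilt 0.05 w 0.0459 grip 0.0 F [-0.5 -1.2  0.8] q7 0.22
shift cm [-0.    0.11  8.27] then spin -0.003
```

View pics/c9.png

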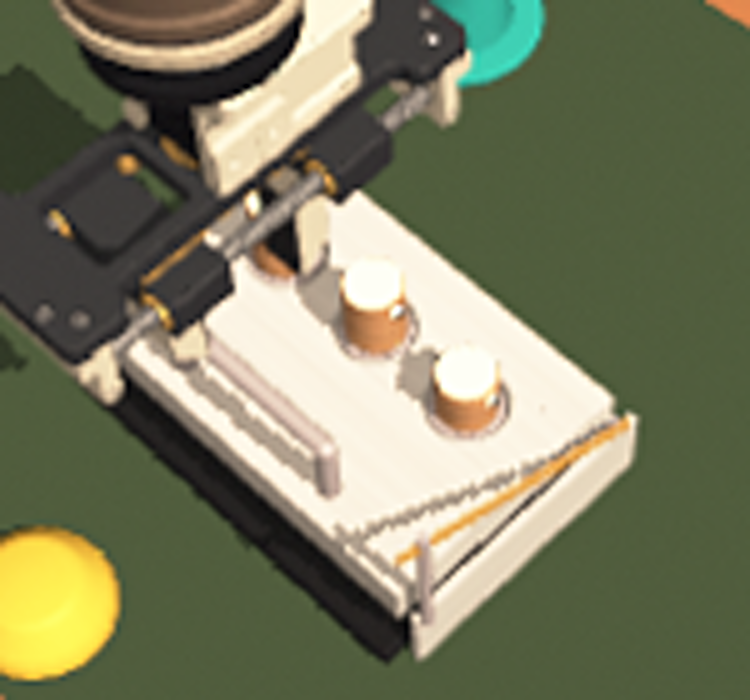

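All three heads are seated: b at (465,390) and c at (375,310), with d behind the fingers at (272,262). Next: grip the bar and lift.

Request:
servo_tool:
  fingers: [0,0,0,0,0,0,0,-1,-1,-1,-1,-1]
  xyz:
    - [0,0.1,1.5]
    - [0,0,2]
    - [0,0,2]
    - [0,0,1.5]
    - [0,0,1.2]
    - [0,0,0]
    - [0,0,0]
    - [0,0,0]
    - [0,0,0]
    - [0,0,0]
    - [0,0,0]
    - [0,0,0]
  spin: [0,0,0,0,0,0,0,0,0,0,0,0]

```text
clock: 38.55
position: [0.6732, -0.031, 0.0744]
tcp_rot: [0.732, 0.681, -0.0, -0.001]
wrist_force: [-15.6, 1.4, 8.6]
width: 0.0103
grip_force: 7.7
```

Request:
servo_tool:
  fingers: [-1,-1,-1,-1,-1,-1]
  xyz:
    - [0,0,0]
    - [0,0,0]
    - [0,0,0]
    - [0,0,0]
    - [0,0,0]
    - [0,0,0]
  spin: [0,0,0,0,0,0]

```text
clock: 39.15
position: [0.6726, -0.0309, 0.0744]
tcp_rot: [0.733, 0.681, -0.001, -0.001]
wrist_force: [-4.5, 1.3, 5.3]
width: 0.0087
grip_force: 30.0
```

Request:
servo_tool:
  fingers: [-1,-1,-1,-1,-1,-1,-1,-1,-1,-1,-1,-1]
  xyz:
    - [0,-0.21,-0.41]
    - [0,-0.23,-0.41]
    - [0,-0.24,-0.4]
    - [0,-0.26,-0.39]
    - [0,-0.28,-0.38]
    - [0,-0.29,-0.37]
    - [0,-0.3,-0.36]
    - [0,-0.31,-0.35]
    - [0,-0.32,-0.33]
    - [0,-0.34,-0.32]
    - [0,-0.35,-0.31]
    - [0,-0.36,-0.3]
  spin: [0,0,0,0,0,0,0,0,0,0,0,0]

```text
clock: 40.35
position: [0.6393, -0.0284, 0.1182]
tcp_rot: [0.732, 0.681, 0.001, 0.0]
wrist_force: [3.0, 1.0, -10.9]
width: 0.0088
grip_force: 30.0
```

Request:
servo_tool:
  fingers: [-1,-1,-1]
  xyz:
    - [0,0,0]
    - [0,0,0]
    - [0,0,0]
  spin: [0,0,0]

```text
clock: 40.65
position: [0.6393, -0.0283, 0.1183]
tcp_rot: [0.732, 0.681, 0.0, 0.0]
wrist_force: [-1.8, 2.6, -1.1]
width: 0.009
grip_force: 30.0
```

```bash
python3 go.py .6729 -.0312 .0735 -4.06;  python3 - <<'E'
from fit import *
print(plate([.55917,-.0228,-.0708,np.radians(25)],(.115,0,.057)))
a=snap('scene'); crop(a,'c10.png',225,135,375,275,5)
E
```

```text
t 40.65 tcp [ 0.6393 -0.0283  0.1183] yaw -4.18 tilt 0.05 w 0.009 grip 30.0 F [-1.8  2.6 -1.1] q7 0.24
shift cm [-0.05  3.37  4.48] then spin -0.002
[ 0.63910539 -0.0284689   0.13526064]
```

View pics/c10.png

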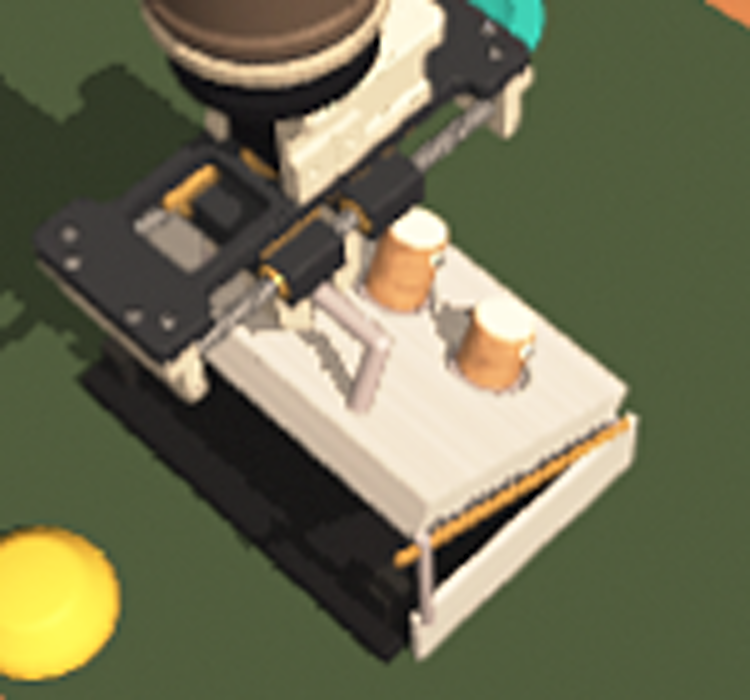

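Request:
servo_tool:
  fingers: [0,0,0,0,0,0,0,0,0,0,0,0]
  xyz:
    - [0,0,0]
    - [0,0,0]
    - [0,0,0]
    - [0,0,0]
    - [0,0,-2]
    - [0,0,-2.5]
    - [0,0,-2.5]
    - [0,0,-2.5]
    - [0,0,-2]
    - [-2,-1,0]
    - [-3,-1.7,0]
    - [-3,-1.7,0]
  spin: [0,0,0,0,0,0,0,0,0,0,0,0]

```text
clock: 41.9
position: [0.5881, -0.1064, 0.2322]
tcp_rot: [0.732, 0.681, -0.0, 0.0]
wrist_force: [-0.8, -0.5, -0.1]
width: 0.0458
grip_force: 0.0
```

Request:
servo_tool:
  fingers: [0.5,0.5,0.5,0.5,0.5,0.5,0.5,0.5,0.5,0.5,0.5,0.5]
  xyz:
    - [-3,-1.7,0]
    - [-3,-1.7,0]
    - [-3,-1.7,0]
    - [-3,-1.7,0]
    - [-3,-1.7,0]
    - [-3,-1.7,0]
    - [-1.7,-1.2,0]
    - [0,0,0]
    - [0,0,0]
    - [0,0,0]
    - [0,0,0]
    - [0,0,0]
  spin: [0,0,0,0,0,0,0,0.15,0.15,0.15,0.15,0.15]

```text
clock: 43.1
position: [0.4602, -0.2937, 0.2322]
tcp_rot: [0.932, 0.362, -0.0, -0.0]
wrist_force: [-0.4, -0.1, 0.8]
width: 0.0685
grip_force: 0.0
```

Request:
servo_tool:
  fingers: [0.5,0.5,0.5,0.5,0.5,0.5,0.5,0.5,0.5]
  xyz:
    - [0,0,0]
    - [0,0,0]
    - [0,0,0]
    - [0,0,0]
    - [0,0,0]
    - [0,0,0]
    - [0,0,0]
    - [0,0,0]
    - [0,0,0]
  spin: [0.15,0.15,0.15,0.15,0.15,0.07,0,0,0]

```text
clock: 44.0
position: [0.4608, -0.2935, 0.2325]
tcp_rot: [0.999, -0.035, -0.0, -0.0]
wrist_force: [1.0, 0.5, -0.2]
width: 0.069
grip_force: 0.0
```

```bash
python3 go.py .4608 -.2927 .20 -94.06;  python3 - <<'E'
from fit import *
a=snap('scene');b=snap('top')
f=lambda x,k,o:(x+.5)/k-.5+o
print('cup rim',tri(a,(f(170,6,230),f(271,6,65)),b,(f(181,5,400),f(131,5,230))))
print('tail',tri(a,(f(140,6,230),f(78,6,65)),b,(f(254,5,400),f(127,5,230))))
x=cv2.resize(a['color'][145:245,240:370],None,fx=4,fy=4,interpolation=cv2.INTER_CUBIC)
y=cv2.resize(b['color'][150:240,290:400],None,fx=2.4,fy=2.4,interpolation=cv2.INTER_CUBIC)
c=np.zeros((400,800,3),np.uint8);c[:400,:520]=x;c[:216,530:794]=y;cv2.imwrite('pics/c11.png',c[:,:,::-1])
E
```

```text
t 44.0 tcp [ 0.4608 -0.2935  0.2325] yaw -94.06 tilt 0.01 w 0.069 grip 0.0 F [ 1.   0.5 -0.2] q7 -0.66
shift cm [-0.01 -0.07  3.25] then spin -0.0
cup rim (array([ 0.46491583, -0.28501577,  0.05201807]), np.float64(0.004706397185044467))
tail (array([ 0.46297738, -0.2890876 ,  0.15644602]), np.float64(0.0005433483552638066))
```

View pics/c11.png

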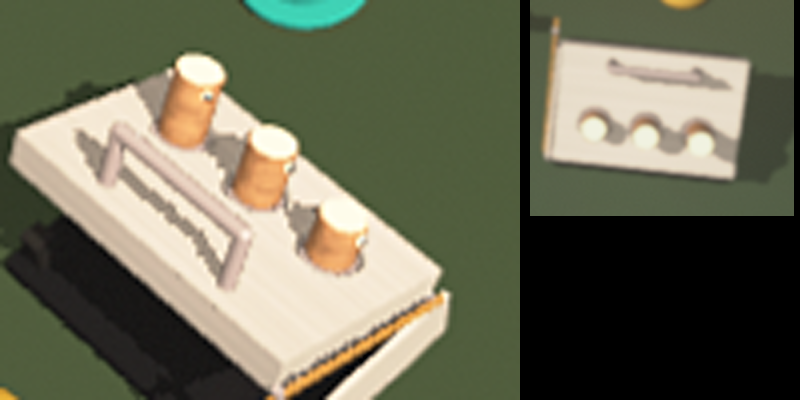

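Tilted with all three heads seated; faces at scene crop (200,70) d, (275,143) c and (343,215) b. Fitting the tilt, and refining the lamp and cup positions.

```bash
python3 - <<'E'
from fit import *
a=snap('scene');b=snap('top')
S=lambda L,k,o:[((x+.5)/k-.5+o[0],(y+.5)/k-.5+o[1]) for x,y in L]
s=S([(15,133),(441,272),(120,130),(246,238),(202,71),(274,144),(343,215)],4,(240,145))
m=[(.13,-.1,.022),(0,.1,.022),(.115,-.045,.057),(.115,.045,.057),(.045,-.056,.064),(.045,0,.056),(.045,.056,.048)]
t=S([(30,42),(218,62),(205,179),(17,158),(63,128),(115,137),(171,144)],2.4,(290,150))
mt=[(.13,.1,.022),(.13,-.1,.022),(0,-.1,.022),(0,.1,.022),(.045,.056,.048),(.045,0,.056),(.045,-.056,.064)]
def f(p): return np.r_[[np.subtract(proj(a,plate(p,q)),u) for q,u in zip(m,s)],[np.subtract(proj(b,plate(p,q)),u) for q,u in zip(mt,t)]].ravel()
r=least_squares(f,[.56,-.02,-.07,.43],loss='soft_l1');print(r.x,np.degrees(r.x[2:]));print(np.round(r.fun.reshape(-1,2),1).tolist())
for u in (252.9,): print('tail z.148', pix(a,252.9,77.6,.148),pix(a,253.3,77.9,.148),pix(b,450.7,255.2,.148))
print('cup', pix(a,257.9,109.7,.045),pix(b,435.9,255.8,.045))
# flange circle (desk level, approx z=.005)
print('flange',pix(a,(183+.5)/6-.5+230,(332+.5)/6-.5+65,.005),pix(b,(170.5)/5-.5+400,(136.5)/5-.5+230,.005))
E
```

```text
[ 0.55992142 -0.02193253 -0.07687277  0.42540202] [-4.40448542 24.3737406 ]
[[0.6, 0.1], [0.4, 0.0], [0.4, 0.7], [-0.3, -0.4], [0.3, 0.3], [-0.3, -0.3], [0.5, 0.3], [0.9, 0.0], [0.2, -0.2], [-1.1, -0.9], [1.8, -0.2], [0.5, 0.4], [0.7, -0.1], [-0.5, 0.2]]
tail z.148 [ 0.45721279 -0.29669771  0.148     ] [ 0.45735467 -0.29522308  0.148     ] [ 0.46268624 -0.29216382  0.148     ]
cup [ 0.46155093 -0.2927525   0.045     ] [ 0.46378218 -0.28522449  0.045     ]
flange [ 0.4597716  -0.29307765  0.005     ] [ 0.46230531 -0.28997078  0.005     ]
```

Request:
servo_tool:
  fingers: [0.5,0.5,0.5,0.5,0.5,0.5,0.5,0.5,0.5,0.5,0.5,-1]
  xyz:
    - [0,-0.2,1.5]
    - [0,0,2]
    - [0,0,2]
    - [0,0,2]
    - [0,0,2]
    - [0,0,1.8]
    - [0,0,1.1]
    - [0,0,1]
    - [0,0,0]
    - [0,0,0]
    - [0,0,0]
    - [0,0,0]
  spin: [0,0,0,0,0,0,0,0,0,0,0,0]

```text
clock: 45.4
position: [0.4617, -0.2915, 0.0992]
tcp_rot: [0.999, -0.036, 0.001, 0.0]
wrist_force: [-0.2, 0.8, -0.1]
width: 0.0645
grip_force: 0.0
```

Request:
servo_tool:
  fingers: [-1,-1,-1,-1,-1,-1,-1,-1,-1,-1]
  xyz:
    - [0,0,0]
    - [0,0,0]
    - [0,0,0]
    - [0,0,0]
    - [0,0,0]
    - [0,0,0]
    - [0,0,0]
    - [0,0,0]
    - [0,0,0]
    - [0,0,0]
  spin: [0,0,0,0,0,0,0,0,0,0]

```text
clock: 46.4
position: [0.4613, -0.2912, 0.0986]
tcp_rot: [0.999, -0.036, -0.0, -0.0]
wrist_force: [-0.3, 1.0, -1.6]
width: 0.0213
grip_force: 30.0
```

```bash
python3 go.py .461 -.291 .099 -94.06;  python3 - <<'E'
from fit import *
a=snap('scene');b=snap('top')
x=cv2.resize(a['color'][60:150,200:310],None,fx=5,fy=5,interpolation=cv2.INTER_CUBIC)
cv2.imwrite('pics/c12.png',x[:,:,::-1])
E
```

```text
t 46.4 tcp [ 0.4613 -0.2912  0.0986] yaw -94.14 tilt 0.01 w 0.0213 grip 30.0 F [-0.3  1.  -1.6] q7 -0.52
shift cm [-0.03 -0.02 -0.04] then spin -0.001
```

View pics/c12.png

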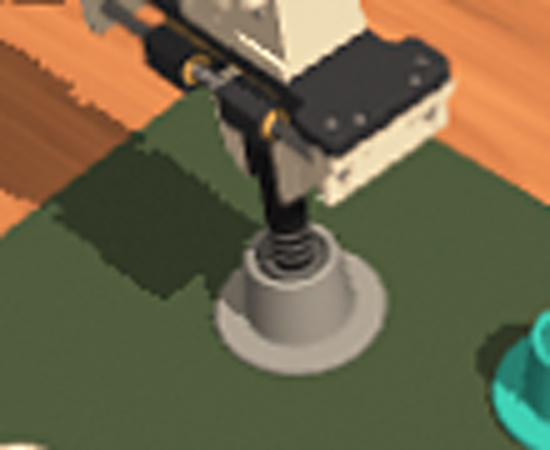

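The lamp is gripped by its black grip above the grey cup. Since the tool can't tilt, I'll pivot the lamp in the pads by leaning its lens end against the fixed cup's rim.

Request:
servo_tool:
  fingers: [-1,-1,-1,-1,-1,-1,-1,-1]
  xyz:
    - [0,0,-0.7]
    - [0,0,-1]
    - [0,0,-1]
    - [0,0,0]
    - [0,0,0]
    - [-0.2,0,0]
    - [-0.2,0,0]
    - [0,0,0]
  spin: [0,0,0,0,0,0,0,0]

```text
clock: 47.3
position: [0.4575, -0.291, 0.1255]
tcp_rot: [0.999, -0.036, 0.0, 0.0]
wrist_force: [1.4, 0.9, -2.1]
width: 0.0218
grip_force: 30.0
```

Request:
servo_tool:
  fingers: [-1,-1,-1,-1,-1,-1,-1,-1,-1,-1,-1,-1]
  xyz:
    - [-0.44,0,-0.05]
    - [-0.44,0,-0.04]
    - [-0.44,0,-0.01]
    - [-0.44,0,0]
    - [-0.44,0,0.03]
    - [-0.44,0,0.03]
    - [-0.44,0,0.07]
    - [-0.44,0,0.07]
    - [-0.43,0,0.1]
    - [-0.43,0,0.11]
    - [0,0,0]
    - [0,0,0]
  spin: [0,0,0,0,0,0,0,0,0,0,0,0]

```text
clock: 48.5
position: [0.413, -0.2876, 0.1223]
tcp_rot: [0.999, -0.036, -0.001, -0.0]
wrist_force: [1.4, -2.2, 0.7]
width: 0.0215
grip_force: 30.0
```

```bash
python3 go.py .461 -.291 .099 -94.06
```

```text
t 48.5 tcp [ 0.413  -0.2876  0.1223] yaw -94.16 tilt 0.07 w 0.0215 grip 30.0 F [ 1.4 -2.2  0.7] q7 -0.51
shift cm [ 4.81 -0.01  2.32] then spin -0.002
```

Request:
servo_tool:
  fingers: [-1,-1,-1,-1,-1,-1,-1,-1]
  xyz:
    - [0,0,-1]
    - [0,0,-2]
    - [0,0,-2]
    - [0,0,-2]
    - [0,0,-1]
    - [0,0,0]
    - [0,0,0]
    - [0,0,0]
  spin: [0,0,0,0,0,0,0,0]

```text
clock: 49.3
position: [0.4132, -0.2872, 0.2016]
tcp_rot: [0.999, -0.036, -0.001, -0.0]
wrist_force: [-0.8, -0.9, -1.5]
width: 0.0215
grip_force: 30.0
```

```bash
cat > lamp.py <<'E'
from h import *
from scipy.optimize import minimize
def green(s):
    c=cv2.GaussianBlur(s['color'],(3,3),0).astype(float)+1; r,g,b=c[...,0],c[...,1],c[...,2]
    return ((g/r>1.06)&(g/b>1.1))
def sil(s,L,u,lo,hi,grow):
    n=np.cross(u,[0,1,0.]);n/=np.linalg.norm(n);m=np.cross(u,n);P=[]
    for t,r in ((lo,.015),(.035,.015),(.035,.011),(hi,.011)):
        if lo<=t<=hi:
            P+=[L+u*t+(r+grow)*(np.cos(q)*n+np.sin(q)*m) for q in np.linspace(0,6.28,24)]
    seg=lambda Q:cv2.convexHull(np.array([proj(s,p) for p in Q],np.float32))
    im=np.zeros((1600,2560),np.uint8)
    cv2.fillConvexPoly(im,np.round(seg(P[:48])*4).astype(int),1); cv2.fillConvexPoly(im,np.round(seg(P[48:])*4).astype(int),1)
    return cv2.resize(im,(640,400),interpolation=cv2.INTER_AREA).astype(bool) if 0 else im[2::4,2::4]>0
def score(ss,L,u):
    v=0
    for s,g in ss:
        A=sil(s,L,u,0,.07,0);B=sil(s,L,u,-.005,.07,.005)&~A
        v+=(~g&A).sum()/A.sum()+(g&B).sum()/B.sum()
    return v
def measure():
    ss=[(s,green(s)) for s in (snap('scene'),snap('top'))]
    o=env.get_obs(); M=R.from_quat(o['tcp_rot']).as_matrix(); G=o['position']-.019*M[:,2]
    ex,ey=M[:,0]*np.sign(M[0,0]),M[:,1]
    best=(-1,)
    for th in range(-10,46,2):
        for ln in range(-8,9,2):
            for d in (.104,.110,.116):
                t,l=np.radians(th),np.radians(ln)
                u=-np.sin(t)*ex*np.cos(l)+np.array([0,0,np.cos(t)*np.cos(l)])+np.sin(l)*ey
                v=score(ss,G-d*u,u); best=max(best,(round(v,3),th,ln,d))
    f=lambda p:-score(ss,G-p[2]/500*(u:=uu(p)),u)
    def uu(p):
        t,l=np.radians(p[:2]); return -np.sin(t)*ex*np.cos(l)+np.array([0,0,np.cos(t)*np.cos(l)])+np.sin(l)*ey
    x0=[best[1],best[2],best[3]*500]
    r=minimize(f,x0,method='Nelder-Mead',options=dict(initial_simplex=[x0,[x0[0]+2,*x0[1:]],[x0[0],x0[1]+2,x0[2]],[*x0[:2],x0[2]+1.5]]))
    u=uu(r.x); print('best',best,'refined tilt,lean,dist',r.x.round(2)*[1,1,2],-r.fun.round(3),'lens',(G-r.x[2]/500*u).round(4),'of 4')
if __name__=='__main__': measure()
E
python3 lamp.py; python3 go.py .461 -.291 .099 -94.06
```

```text
best (np.float64(2.749), 34, 8, 0.11) refined tilt,lean,dist [ 35.24   8.49 109.42] 2.798 lens [ 0.4767 -0.2759  0.1323] of 4
t 49.4 tcp [ 0.4132 -0.2875  0.2018] yaw -94.15 tilt 0.09 w 0.0216 grip 30.0 F [ 0.5 -0.1 -1.4] q7 -0.62
shift cm [4.810e+00 1.000e-02 1.027e+01] then spin -0.002
```

```bash
python3 - <<'E'
from lamp import *
o=env.get_obs();M=R.from_quat(o['tcp_rot']).as_matrix();G=o['position']-.019*M[:,2]
for n in ('scene','top'):
    s=snap(n);g=green(s);c=s['color'].astype(int)
    print(n,'G',np.round(proj(s,G)),[ (th,np.round(proj(s,G-.11*(-np.sin(np.radians(th))*M[:,0]+np.array([0,0,np.cos(np.radians(th))]))),1).tolist()) for th in (0,15,25,35)])
    u,v=map(int,proj(s,G-[-.03,0,.08])); 
    for y in range(v-24,v+24): print(y,''.join('.' if g[y,x] else ('#' if c[y,x].sum()<150 else ('+' if c[y,x].sum()<400 else 'o')) for x in range(u-32,u+32)))
    print(u-32)
E
```

```text
scene G [265.  45.] [(0, [269.9, 81.0]), (15, [261.2, 85.8]), (25, [255.3, 87.6]), (35, [249.6, 88.2])]
54 ooooooooooooooooooooooooooooo#########+++++ooooooo+++++++ooooooo
55 ooooooooooooooooooooooooooooo#########++++ooooooooooo+++++oooooo
56 oooooooooooooooooooooooooooo+#########++oooooooooooooo+++++ooooo
57 oooooooooooooooooooooooooooo+#########+ooooooooooooooooo++++oooo
58 oooooooooooooooooooooooooooo+#########oooooooooooooooooooo++++oo
59 oooooooooooooooooooooooooooo##########oooooooooooooooooooooo++++
60 oooooooooooooooooooooooooooo#########+oooooooooooooooooooooooo++
61 oooooooooooooooooooooooooooo#########+oooooooooooooooooooooooooo
62 ooooooooooooooooooooooooooo+#########+oooooooooooooooooooooooooo
63 ooooooooooooooooooooooooooo+#########+oooooooooooooooooooooooooo
64 ooooooooooooooooooooooooooo+########+ooooooooooooooooooooooooooo
65 ooooooooooooooooooooooooooo#########+ooooooooooooooooooooooooooo
66 ooooooooooooooooooooooooooo#########+ooooooooooooooooooooooooooo
67 ooooooooooooooooooooooo++++#########+ooooooooooooooooooooooooooo
68 oooooooooooooooooooooo+++++#+++++++++oooo
[... 4995 characters left out ...]
++++++
277 ..........++++++++++++++++++++++++ooooooooooooooo+++ooo+++++++++
278 ..........++++++++++++++++++++++++ooooooooooooooo++++oo+++++++++
279 ..........++++++++++++++++++++++++ooooooooooooooo+#++oo+++++++++
280 .........+++++++++++++++++++++++++ooooooooooooooo+#++oo+++++++++
281 .........+++++++++++++++++++++++++ooooooooooooooo+#++oo+++++++++
282 .........+++++++++++++++++++++++++ooooooooooooooo++++oo+++++++++
283 .........+++++++++++++++++++++++++ooooooooooooooooo+++oo++++++++
284 .........+++++++++++++++++++++++++oooooooooooooooooo++oo++++++++
285 .........++++++++++++++++++++++++ooooooooooooooooooo++oo++++++++
286 ........++++++++++++++++++++++++++ooooooooooooooooooo++oo+++++++
415
```

```bash
cat > lamp2.py <<'E'
from lamp import *
def meas2():
    s=snap('scene'); c=s['color'].astype(int); g=green(s)|(c.sum(2)>=400); ss=[(s,g)]
    o=env.get_obs(); M=R.from_quat(o['tcp_rot']).as_matrix(); G=o['position']-.019*M[:,2]; ex=M[:,0]
    def LU(p):
        t=np.radians(p[0]); u=-np.sin(t)*ex+np.array([0,0,np.cos(t)]); return G+ex*p[1]/1000-p[2]/1000*u,u
    res=[]
    for th in np.arange(-6,40,1.):
        res.append(max((score(ss,*LU((th,dx,d))),th,dx,d) for dx in (-6,-4,-2,0,2,4,6) for d in (106,108,110,112,114)))
    res.sort(reverse=True)
    for r in res[:5]: print(np.round(r,3), 'lens',LU(r[1:])[0].round(4))
meas2()
E
python3 lamp2.py
```

```text
[  1.856  21.      6.    112.   ] lens [ 0.4595 -0.2911  0.1166]
[  1.84  22.     4.   114.  ] lens [ 0.46   -0.2911  0.1154]
[  1.829  23.      2.    114.   ] lens [ 0.4599 -0.2911  0.1162]
[  1.81  20.     6.   114.  ] lens [ 0.4583 -0.291   0.114 ]
[  1.806  24.      2.    114.   ] lens [ 0.4617 -0.2913  0.117 ]
```

```bash
cat > cure.py <<'E'
from fit import *
P=[.5595,-.0223,-.0735,np.radians(24.6)]
def targets(off=(.047,-.0035,-.0845)):
    n=Rp(P[2],P[3]).apply([0,0,1]); out={}
    for k,y,h in (('b',.056,.040),('c',0,.048),('d',-.056,.056)):
        f=plate(P,(.044,y,.008+h)); out[k]=(f,f+.03*n-np.array(off))
    return out
if __name__=='__main__':
    for k,(f,t) in targets().items(): print(k,'face',f.round(4),'tcp',t.round(4))
E
python3 cure.py; python3 go.py .46 0 .24 -94.1
```

```text
b face [0.5836 0.0321 0.097 ] tcp [0.5241 0.0365 0.2087]
c face [ 0.5761 -0.0235  0.1042] tcp [ 0.5167 -0.0191  0.216 ]
d face [ 0.5687 -0.0791  0.1115] tcp [ 0.5093 -0.0747  0.2233]
t 49.55 tcp [ 0.4134 -0.2877  0.2022] yaw -94.16 tilt 0.04 w 0.0217 grip 30.0 F [-0.3  0.5 -0.5] q7 -0.62
shift cm [  2.56 -29.04  -3.78] then spin -0.001
```

Request:
servo_tool:
  fingers: [-1,-1,-1,-1,-1,-1,-1,-1,-1,-1,-1,-1]
  xyz:
    - [0,0,-1.5]
    - [0,0,-2]
    - [0,-1,-1]
    - [0.2,-2.5,0]
    - [0.2,-3,0]
    - [0.3,-3,0]
    - [0.3,-3,0]
    - [0.3,-3,0]
    - [0.3,-3,0]
    - [0.3,-3,0]
    - [0.3,-3,0]
    - [0.3,-3,0]
  spin: [0,0,0,0,0,0,0,0,0,0,0,0]

```text
clock: 50.75
position: [0.4588, -0.0143, 0.2485]
tcp_rot: [0.999, -0.036, 0.0, -0.0]
wrist_force: [0.8, 0.2, -2.2]
width: 0.0217
grip_force: 30.0
```

Request:
servo_tool:
  fingers: [-1,-1,-1,-1,-1,-1,-1]
  xyz:
    - [0,-2,0]
    - [0,-1.5,0]
    - [0,0,0]
    - [0,0,0]
    - [0,0,0]
    - [0,0,0]
    - [0,0,0]
  spin: [0,0,0,0,0,0,0]

```text
clock: 51.45
position: [0.4609, 0.0188, 0.2476]
tcp_rot: [0.999, -0.037, 0.0, -0.0]
wrist_force: [0.1, -0.5, -1.3]
width: 0.0213
grip_force: 30.0
```

```bash
python3 go.py .5241 .0365 .2087 -94.1; python3 lamp2.py
```

```text
t 51.45 tcp [0.4609 0.0188 0.2476] yaw -94.23 tilt 0.01 w 0.0213 grip 30.0 F [ 0.1 -0.5 -1.3] q7 -1.42
shift cm [ 6.17 -2.23  3.89] then spin -0.002
[  1.866  23.      2.    114.   ] lens [0.5074 0.0155 0.1617]
[  1.861  22.      4.    112.   ] lens [0.5068 0.0156 0.1627]
[  1.859  24.      0.    114.   ] lens [0.5072 0.0156 0.1624]
[  1.849  21.      4.    114.   ] lens [0.5057 0.0157 0.1602]
[  1.843  25.      0.    114.   ] lens [0.509  0.0154 0.1633]
```

Request:
servo_tool:
  fingers: [-1,-1,-1,-1,-1,-1,-1,-1]
  xyz:
    - [1.5,-1,0.5]
    - [1.5,-1.2,0.7]
    - [1.5,0,0.8]
    - [1.1,0,0.9]
    - [0.6,0,0.95]
    - [0,0,0]
    - [0,0,0]
    - [0,0,0]
  spin: [0,0,0,0,0,0,0,0]

```text
clock: 52.3
position: [0.5241, 0.037, 0.2094]
tcp_rot: [0.999, -0.036, 0.0, -0.0]
wrist_force: [0.6, 0.4, -1.2]
width: 0.0214
grip_force: 30.0
```

```bash
python3 go.py .5244 .0364 .2092 -94.1; python3 - <<'E'
from lamp import *
from cure import targets
s=snap('scene');c=s['color'];f=targets()['b'][0]
u,v=map(int,proj(s,f)); print('face',proj(s,f),'lens exp',proj(s,env.get_obs()['position']+[.0467,-.0034,-.085]))
ch=lambda p:'.' if (p[1]>1.06*p[0] and p[1]>1.1*p[2]) else ('W' if p.min()>225 else 'w' if p.min()>150 else ('P' if p[2]>1.15*p[0] and p[2]>1.1*p[1] else ('k' if p[0]>1.5*p[2] else ('#' if p.sum()<150 else '+'))))
for y in range(v-32,v+20): print(y,''.join(ch(c[y,x].astype(int)) for x in range(u-24,u+30)))
print(u-24)
E
```

```text
t 52.3 tcp [0.5241 0.037  0.2094] yaw -94.15 tilt 0.03 w 0.0214 grip 30.0 F [ 0.6  0.4 -1.2] q7 -1.31
shift cm [0.03 0.05 0.02] then spin -0.001
face (np.float64(326.3075654132073), np.float64(198.12707570320183)) lens exp (np.float64(330.9402047424073), np.float64(187.23549396075452))
166 ..............................+##++#######............
167 ..............................+###++++++++............
168 ..............................#+###+++++++............
169 .............................+##++###+++++............
170 ............................++##+++++++++.............
171 ...........................++#+###+++++++.............
172 ...........................++#+++##+++++..............
173 +.........................+++##+++++++#+..............
174 ++........................++++##+++++++++.............
175 +++.......................#+++####++++#++.............
176 ++w+ww++.................+#+++++######+++.............
177 +wWWWWw+++...............++++++++++++++++.............
178 kWWWWWWw+++..............+++++++++++++++..............
179 kWWWWWWWw+++............+#++++++++++++++..
[... 1558 characters left out ...]
wwwww++kkkkkkkkkkkkkw+wwwwwwwwwwww+............
207 wwwwwwwwwwww++kkkkkkkkkkkkkkwwwwwwwwwwwwww+...........
208 wwwwwwwwwwww+w+kkkkkkkkkkkkkwwwwwwwwwwwwwwww+.........
209 wwwwwwwwwwwwwwwkkkkkkkkkkkk++wwwwwwwwwwwwwwww+........
210 wwwwwwwwwwwwwwwwkkkkkkkkkkk++wwwwwwwwwwwwwwwww+.......
211 wwwwwwwwwwwwwwwwwkkkkkkkkkw++wwwwwwwwwwwwwwwwww+......
212 wwwwwwwwwwwwwwwwwwwkkkkkkww+wwwwwwwwwwwwwwwwwwww+.....
213 wwwwwwwwwwwwwwwwwwwwww+wwwwwwwwwwwwwwwwwwwwwwwww+.....
214 wwwwwwwwwwwwwwwwwwwwwwwwwwwwwwwwwwwwwwwwwwwwwww+......
215 wwwwwwwwwwwwwwwwwwwwwwwwwwwwwwwwwwwwwwwwwwwwwww+......
216 wwwwwwwwwwwwwwwwwwwwwwwwwwwwwwwwwwwwwwwwwwwwww+.......
217 wwwwwwwwwwwwwwwwwwwwwwwwwwwwwwwwwwwwwwwwwwwwww+.++....
302
```

```bash
cat >> lamp2.py <<'E'
E
sed -i 's/^meas2()$/if __name__=="__main__": meas2()/' lamp2.py
cat > chk.py <<'E'
import sys
from lamp2 import *
from cure import *
k=sys.argv[1]
s=snap('scene'); c=s['color'].astype(int); g=green(s)|(c.sum(2)>=400); ss=[(s,g)]
o=env.get_obs(); M=R.from_quat(o['tcp_rot']).as_matrix(); G=o['position']-.019*M[:,2]; ex=M[:,0]
f=targets()[k][0]; Q=Rp(P[2],P[3])
res=[]
for th in np.arange(20,28,1.):
    for dx in np.arange(-4,5,1.):
        for d in np.arange(108,117,1.):
            t=np.radians(th);u=-np.sin(t)*ex+np.array([0,0,np.cos(t)]);L=G+ex*dx/1000-d/1000*u
            res.append((score(ss,L,u),th,dx,d,*(Q.inv().apply(L-f)*1000)))
res.sort(reverse=True); r=np.array(res)
print(r[:4].round(2)); print('mean top40',r[:40].mean(0).round(2),'std',r[:40].std(0).round(1))
E
python3 chk.py b
```

```text
[[  1.87  21.     4.   114.    -2.91   0.81  28.96]
 [  1.85  23.     2.   115.    -0.78   0.82  28.62]
 [  1.85  22.     3.   114.    -1.83   0.81  29.27]
 [  1.85  22.     3.   115.    -1.87   0.81  28.27]]
mean top40 [  1.83  22.92   1.6  114.18  -1.26   0.81  29.64] std [0.  1.3 2.  1.4 1.1 0.  1.1]
```

Lens is within about 1.5 mm of the face axis, 29.6 mm off and about 2° from square. Holding over b.

Request:
servo_tool:
  fingers: [-1,-1,-1,-1,-1,-1,-1,-1,-1,-1,-1,-1]
  xyz:
    - [0.1,0.05,0]
    - [0,0,0]
    - [0,0,0]
    - [0,0,0]
    - [0,0,0]
    - [0,0,0]
    - [0,0,0]
    - [0,0,0]
    - [0,0,0]
    - [0,0,0]
    - [0,0,0]
    - [0,0,0]
  spin: [0,0,0,0,0,0,0,0,0,0,0,0]

```text
clock: 53.6
position: [0.5254, 0.0365, 0.209]
tcp_rot: [0.999, -0.036, 0.0, -0.0]
wrist_force: [-0.1, 0.2, -0.7]
width: 0.0214
grip_force: 30.0
```

Request:
servo_tool:
  fingers: [-1,-1,-1,-1,-1,-1,-1,-1,-1,-1,-1,-1]
  xyz:
    - [0,0,0]
    - [0,0,0]
    - [0,0,0]
    - [0,0,0]
    - [0,0,0]
    - [0,0,0]
    - [0,0,0]
    - [0,0,0]
    - [0,0,0]
    - [0,0,0]
    - [0,0,0]
    - [0,0,0]
  spin: [0,0,0,0,0,0,0,0,0,0,0,0]

```text
clock: 54.8
position: [0.5254, 0.0365, 0.209]
tcp_rot: [0.999, -0.036, 0.0, -0.0]
wrist_force: [0.1, 0.5, -2.0]
width: 0.0215
grip_force: 30.0
```

Request:
servo_tool:
  fingers: [-1,-1,-1,-1,-1,-1,-1,-1,-1,-1,-1,-1]
  xyz:
    - [0,0,0]
    - [0,0,0]
    - [0,0,0]
    - [0,0,0]
    - [0,0,0]
    - [0,0,0]
    - [0,0,0]
    - [0,0,0]
    - [0,0,0]
    - [0,0,0]
    - [0,0,0]
    - [0,0,0]
  spin: [0,0,0,0,0,0,0,0,0,0,0,0]

```text
clock: 56.0
position: [0.5254, 0.0365, 0.209]
tcp_rot: [0.999, -0.036, 0.0, -0.0]
wrist_force: [0.1, -0.6, -1.8]
width: 0.0215
grip_force: 30.0
```

Request:
servo_tool:
  fingers: [-1,-1,-1,-1,-1,-1,-1,-1,-1,-1,-1,-1]
  xyz:
    - [0,0,0]
    - [0,0,0]
    - [0,0,0]
    - [0,0,0]
    - [0,0,0]
    - [0,0,0]
    - [0,0,0]
    - [0,0,0]
    - [0,0,0]
    - [0,0,0]
    - [0,0,0]
    - [0,0,0]
  spin: [0,0,0,0,0,0,0,0,0,0,0,0]

```text
clock: 57.2
position: [0.5254, 0.0365, 0.209]
tcp_rot: [0.999, -0.036, 0.0, -0.0]
wrist_force: [0.2, 0.3, -1.3]
width: 0.0216
grip_force: 30.0
```

```bash
python3 go.py .5178 -.0197 .2163 -94.1; python3 chk.py b
```

```text
t 57.2 tcp [0.5254 0.0365 0.209 ] yaw -94.14 tilt 0.0 w 0.0216 grip 30.0 F [ 0.2  0.3 -1.3] q7 -1.31
shift cm [-0.35  5.66 -0.73] then spin -0.001
[[  1.86  22.     3.   114.    -0.94   0.16  28.35]
 [  1.85  23.     2.   114.     0.14   0.16  28.69]
 [  1.85  21.     4.   115.    -2.08   0.16  27.04]
 [  1.85  24.     0.   115.     0.3    0.16  28.49]]
mean top40 [  1.83  22.92   1.68 114.35  -0.31   0.16  28.51] std [0.  1.3 1.9 1.4 1.2 0.  1.2]
```

Request:
servo_tool:
  fingers: [-1,-1,-1,-1,-1,-1,-1,-1,-1]
  xyz:
    - [0,0,-1.2]
    - [0,0,-1.2]
    - [-0.1,1.8,0]
    - [-0.15,2,0]
    - [-0.1,1.85,0]
    - [0,0,0.8]
    - [0,0,0.8]
    - [0,0,0]
    - [0,0,0]
  spin: [0,0,0,0,0,0,0,0,0]

```text
clock: 58.15
position: [0.5177, -0.019, 0.2167]
tcp_rot: [0.999, -0.036, -0.0, 0.0]
wrist_force: [-0.2, -0.1, -0.8]
width: 0.0217
grip_force: 30.0
```

```bash
python3 go.py .5178 -.0191 .2163 -94.1; python3 chk.py c
```

```text
t 58.15 tcp [ 0.5177 -0.019   0.2167] yaw -94.09 tilt 0.05 w 0.0217 grip 30.0 F [-0.2 -0.1 -0.8] q7 -1.22
shift cm [0.01 0.01 0.04] then spin 0.0
[[  1.87  22.     3.   115.    -0.82   0.24  27.92]
 [  1.86  23.     2.   115.     0.28   0.24  28.26]
 [  1.86  25.    -2.   115.     0.65   0.24  29.89]
 [  1.86  23.     2.   114.     0.31   0.24  29.26]]
mean top40 [  1.85  23.25   0.9  114.7   -0.2    0.24  29.05] std [0.  1.5 2.3 1.1 1.3 0.  0.9]
```

Request:
servo_tool:
  fingers: [-1,-1,-1,-1,-1,-1,-1,-1,-1,-1,-1,-1]
  xyz:
    - [0,0,0]
    - [0,0,0]
    - [0,0,0]
    - [0,0,0]
    - [0,0,0]
    - [0,0,0]
    - [0,0,0]
    - [0,0,0]
    - [0,0,0]
    - [0,0,0]
    - [0,0,0]
    - [0,0,0]
  spin: [0,0,0,0,0,0,0,0,0,0,0,0]

```text
clock: 59.4
position: [0.5178, -0.0196, 0.217]
tcp_rot: [0.999, -0.036, 0.0, -0.0]
wrist_force: [-0.2, -0.3, -0.9]
width: 0.0214
grip_force: 30.0
```

Request:
servo_tool:
  fingers: [-1,-1,-1,-1,-1,-1,-1,-1,-1,-1,-1,-1]
  xyz:
    - [0,0,0]
    - [0,0,0]
    - [0,0,0]
    - [0,0,0]
    - [0,0,0]
    - [0,0,0]
    - [0,0,0]
    - [0,0,0]
    - [0,0,0]
    - [0,0,0]
    - [0,0,0]
    - [0,0,0]
  spin: [0,0,0,0,0,0,0,0,0,0,0,0]

```text
clock: 60.6
position: [0.5178, -0.0196, 0.217]
tcp_rot: [0.999, -0.036, 0.0, -0.0]
wrist_force: [-0.0, -0.9, -1.0]
width: 0.0211
grip_force: 30.0
```

Request:
servo_tool:
  fingers: [-1,-1,-1,-1,-1,-1,-1,-1,-1,-1,-1,-1]
  xyz:
    - [0,0,0]
    - [0,0,0]
    - [0,0,0]
    - [0,0,0]
    - [0,0,0]
    - [0,0,0]
    - [0,0,0]
    - [0,0,0]
    - [0,0,0]
    - [0,0,0]
    - [0,0,0]
    - [0,0,0]
  spin: [0,0,0,0,0,0,0,0,0,0,0,0]

```text
clock: 61.8
position: [0.5178, -0.0197, 0.217]
tcp_rot: [0.999, -0.036, 0.0, -0.0]
wrist_force: [0.8, 0.7, -1.4]
width: 0.021
grip_force: 30.0
```

Request:
servo_tool:
  fingers: [-1,-1,-1,-1,-1,-1,-1,-1,-1,-1,-1,-1]
  xyz:
    - [0,0,0]
    - [0,0,0]
    - [0,0,0]
    - [0,0,0]
    - [0,0,0]
    - [0,0,0]
    - [0,0,0]
    - [0,0,0]
    - [0,0,0]
    - [0,0,0]
    - [0,0,0]
    - [0,0,0]
  spin: [0,0,0,0,0,0,0,0,0,0,0,0]

```text
clock: 63.0
position: [0.5178, -0.0196, 0.217]
tcp_rot: [0.999, -0.036, 0.0, 0.0]
wrist_force: [0.4, -0.6, -2.2]
width: 0.0219
grip_force: 30.0
```

Request:
servo_tool:
  fingers: [-1,-1,-1,-1,-1,-1,-1,-1,-1]
  xyz:
    - [0,0,-1.2]
    - [0,0,-1.2]
    - [-0.1,1.8,0]
    - [-0.15,2,0]
    - [-0.1,1.8,0]
    - [0,0,0.8]
    - [0,0,0.85]
    - [0,0,0]
    - [0,0,0]
  spin: [0,0,0,0,0,0,0,0,0]

```text
clock: 63.9
position: [0.5103, -0.0743, 0.2243]
tcp_rot: [0.999, -0.036, -0.0, 0.0]
wrist_force: [-0.7, 0.1, -0.8]
width: 0.021
grip_force: 30.0
```

```bash
python3 go.py .5102 -.0746 .2236 -94.1; python3 chk.py d
```

```text
t 63.9 tcp [ 0.5103 -0.0743  0.2243] yaw -94.07 tilt 0.05 w 0.021 grip 30.0 F [-0.7  0.1 -0.8] q7 -1.13
shift cm [-0.01  0.03  0.07] then spin 0.0
[[  1.87  22.     4.   114.     0.27   0.44  28.79]
 [  1.87  21.     4.   114.    -1.71   0.44  28.9 ]
 [  1.87  22.     3.   115.    -0.68   0.44  28.21]
 [  1.87  24.     0.   116.     0.59   0.44  28.34]]
mean top40 [  1.85  23.35   1.6  114.52   0.77   0.44  29.2 ] std [0.  1.3 1.8 1.1 1.4 0.  1. ]
```

Request:
servo_tool:
  fingers: [-1,-1,-1,-1,-1,-1,-1,-1,-1,-1,-1,-1]
  xyz:
    - [0,0,0]
    - [0,0,0]
    - [0,0,0]
    - [0,0,0]
    - [0,0,0]
    - [0,0,0]
    - [0,0,0]
    - [0,0,0]
    - [0,0,0]
    - [0,0,0]
    - [0,0,0]
    - [0,0,0]
  spin: [0,0,0,0,0,0,0,0,0,0,0,0]

```text
clock: 65.15
position: [0.5103, -0.0752, 0.2245]
tcp_rot: [0.999, -0.036, 0.0, -0.0]
wrist_force: [0.2, -1.1, -0.7]
width: 0.0213
grip_force: 30.0
```

Request:
servo_tool:
  fingers: [-1,-1,-1,-1,-1,-1,-1,-1,-1,-1,-1,-1]
  xyz:
    - [0,0,0]
    - [0,0,0]
    - [0,0,0]
    - [0,0,0]
    - [0,0,0]
    - [0,0,0]
    - [0,0,0]
    - [0,0,0]
    - [0,0,0]
    - [0,0,0]
    - [0,0,0]
    - [0,0,0]
  spin: [0,0,0,0,0,0,0,0,0,0,0,0]

```text
clock: 66.35
position: [0.5103, -0.0752, 0.2245]
tcp_rot: [0.999, -0.036, 0.0, -0.0]
wrist_force: [0.3, 0.2, -1.1]
width: 0.0212
grip_force: 30.0
```

Request:
servo_tool:
  fingers: [-1,-1,-1,-1,-1,-1,-1,-1,-1,-1,-1,-1]
  xyz:
    - [0,0,0]
    - [0,0,0]
    - [0,0,0]
    - [0,0,0]
    - [0,0,0]
    - [0,0,0]
    - [0,0,0]
    - [0,0,0]
    - [0,0,0]
    - [0,0,0]
    - [0,0,0]
    - [0,0,0]
  spin: [0,0,0,0,0,0,0,0,0,0,0,0]

```text
clock: 67.55
position: [0.5103, -0.0752, 0.2245]
tcp_rot: [0.999, -0.036, -0.0, -0.0]
wrist_force: [-0.1, 0.9, -2.1]
width: 0.0215
grip_force: 30.0
```

Request:
servo_tool:
  fingers: [-1,-1,-1,-1,-1,-1,-1,-1,-1,-1,-1,-1]
  xyz:
    - [0,0,0]
    - [0,0,0]
    - [0,0,0]
    - [0,0,0]
    - [0,0,0]
    - [0,0,0]
    - [0,0,0]
    - [0,0,0]
    - [0,0,0]
    - [0,0,0]
    - [0,0,0]
    - [0,0,0]
  spin: [0,0,0,0,0,0,0,0,0,0,0,0]

```text
clock: 68.75
position: [0.5103, -0.0752, 0.2245]
tcp_rot: [0.999, -0.036, 0.0, -0.0]
wrist_force: [-0.1, -0.4, -2.3]
width: 0.0214
grip_force: 30.0
```

Request:
servo_tool:
  fingers: [-1,-1,-1,-1,-1,-1,-1,-1]
  xyz:
    - [0,0,-1.5]
    - [0,0,-1.5]
    - [-1.5,0.5,0]
    - [-2.5,1,0]
    - [-2.5,2,0]
    - [0,0,0]
    - [0,0,0]
    - [0,0,0]
  spin: [0,0,0,0,0,0,0,0]

```text
clock: 69.55
position: [0.4436, -0.1049, 0.2547]
tcp_rot: [0.999, -0.036, 0.0, -0.0]
wrist_force: [0.4, 0.5, -1.4]
width: 0.0213
grip_force: 30.0
```

```bash
python3 go.py .413 -.2872 .2022 -94.1
```

```text
t 69.55 tcp [ 0.4436 -0.1049  0.2547] yaw -94.09 tilt 0.04 w 0.0213 grip 30.0 F [ 0.4  0.5 -1.4] q7 -1.2
shift cm [-1.76 18.4   5.24] then spin 0.0
```

Request:
servo_tool:
  fingers: [-1,-1,-1,-1,-1,-1,-1,-1,-1,-1,-1,-1]
  xyz:
    - [-0.2,1.5,0]
    - [-0.2,2.5,0]
    - [-0.2,2.5,0]
    - [-0.2,2.5,0]
    - [-0.2,2.5,0]
    - [-0.2,2.5,0]
    - [-0.2,2.2,0]
    - [-0.2,2.2,0]
    - [-0.16,0,2]
    - [0,0,2]
    - [0,0,1.2]
    - [0,0,0]
  spin: [0,0,0,0,0,0,0,0,0,0,0,0]

```text
clock: 70.75
position: [0.4118, -0.287, 0.201]
tcp_rot: [0.999, -0.036, -0.002, -0.0]
wrist_force: [0.8, -0.0, -1.3]
width: 0.0217
grip_force: 30.0
```

Request:
servo_tool:
  fingers: [-1,-1,-1]
  xyz:
    - [0,0,0]
    - [0,0,0]
    - [0,0,0]
  spin: [0,0,0]

```text
clock: 71.05
position: [0.4126, -0.2879, 0.2032]
tcp_rot: [0.999, -0.036, 0.001, 0.0]
wrist_force: [-0.1, 1.0, -1.0]
width: 0.0216
grip_force: 30.0
```

```bash
python3 go.py .413 -.2876 .1223 -94.1; python3 lamp2.py
```

```text
t 71.05 tcp [ 0.4126 -0.2879  0.2032] yaw -94.12 tilt 0.08 w 0.0216 grip 30.0 F [-0.1  1.  -1. ] q7 -0.67
shift cm [ 0.03 -0.03  8.09] then spin -0.0
[  1.844  21.      6.    112.   ] lens [ 0.4585 -0.2911  0.1176]
[  1.83  22.     4.   114.  ] lens [ 0.4591 -0.2912  0.1165]
[  1.82  24.     2.   114.  ] lens [ 0.4607 -0.2913  0.118 ]
[  1.818  23.      4.    114.   ] lens [ 0.4609 -0.2913  0.1173]
[  1.807  25.      0.    114.   ] lens [ 0.4606 -0.2913  0.1189]
```

Request:
servo_tool:
  fingers: [-1,-1,-1,-1,-1,-1,-1,-1,-1,-1,-1,-1]
  xyz:
    - [0.15,-0.03,1]
    - [0,0,2]
    - [0,0,2]
    - [0,0,1.5]
    - [0,0,1]
    - [0,0,0.6]
    - [0.1,0,0.2]
    - [0.12,0,0.2]
    - [0.12,0,0.2]
    - [0.1,0,0.2]
    - [0,0,0]
    - [0,0,0]
  spin: [0,0,0,0,0,0,0,0,0,0,0,0]

```text
clock: 72.3
position: [0.418, -0.2878, 0.1136]
tcp_rot: [0.999, -0.036, 0.0, -0.0]
wrist_force: [-1.0, 0.7, -1.9]
width: 0.0211
grip_force: 30.0
```

```bash
python3 go.py .413 -.2876 .1223 -94.1
```

```text
t 72.3 tcp [ 0.418  -0.2878  0.1136] yaw -94.14 tilt 0.01 w 0.0211 grip 30.0 F [-1.   0.7 -1.9] q7 -0.55
shift cm [-0.5   0.02 -0.87] then spin -0.001
```

Request:
servo_tool:
  fingers: [-1,-1,-1,-1,-1,-1,-1,-1,-1,-1,-1,-1]
  xyz:
    - [0.2,0,0]
    - [0.42,0,-0.15]
    - [0.42,0,-0.15]
    - [0.43,0,-0.13]
    - [0.44,0,-0.12]
    - [0.45,0,-0.11]
    - [0.46,0,-0.11]
    - [0.47,0,-0.1]
    - [0.47,0,-0.1]
    - [0.48,0,-0.08]
    - [0.48,0,-0.08]
    - [0,0,0]
  spin: [0,0,0,0,0,0,0,0,0,0,0,0]

```text
clock: 73.5
position: [0.4655, -0.2914, 0.1248]
tcp_rot: [0.999, -0.036, -0.0, 0.0]
wrist_force: [-3.9, -0.6, 0.2]
width: 0.0217
grip_force: 30.0
```

Request:
servo_tool:
  fingers: [-1,-1]
  xyz:
    - [0,0,0]
    - [0,0,0]
  spin: [0,0]

```text
clock: 73.7
position: [0.4652, -0.2914, 0.1249]
tcp_rot: [0.999, -0.036, 0.0, 0.0]
wrist_force: [-2.5, -1.6, -2.0]
width: 0.0212
grip_force: 30.0
```

```bash
python3 go.py .4613 -.2912 .0986 -94.1; python3 - <<'E'
from lamp import *
s=snap('scene');c=s['color'].astype(int);g=green(s)
o=env.get_obs();M=R.from_quat(o['tcp_rot']).as_matrix();G=o['position']-.019*M[:,2]
print('G',proj(s,G),[(th,np.round(proj(s,G-.06*(-np.sin(np.radians(th))*M[:,0]+np.array([0,0,np.cos(np.radians(th))]))),1).tolist()) for th in (-5,0,5,10,25)])
u,v=map(int,proj(s,G-[0,0,.06]))
for y in range(v-22,v+30): print(y,''.join('.' if g[y,x] else ('#' if c[y,x].sum()<130 else ('+' if c[y,x].sum()<400 else 'o')) for x in range(u-26,u+26)))
print(u-26)
E
```

```text
t 73.7 tcp [ 0.4652 -0.2914  0.1249] yaw -94.15 tilt 0.03 w 0.0212 grip 30.0 F [-2.5 -1.6 -2. ] q7 -0.6
shift cm [-0.39  0.01  2.62] then spin -0.001
G (np.float64(252.3727705150464), np.float64(81.70221133343009)) [(-5, [257.0, 98.6]), (0, [255.4, 99.8]), (5, [253.9, 100.9]), (10, [252.2, 101.8]), (25, [247.4, 103.6])]
77 ooooooooo++++++#####+o+++++##++++++++++++++#++oooooo
78 oooooooo++..++++####+o++++++###++++++++++++++ooooooo
79 ooooooo++...+++++###+++++++++###++++++++#++ooooooooo
80 ooooo+++....+++++#####++++++++++##+++++++ooooooooooo
81 oooo++.......++++#####+o+++++++++##++#++oooooooooooo
82 ooo++........+++o######o++++++++++##++oooooooooooooo
83 o+++..........++++#####++++++++++++++ooooooooooooo++
84 ++............++++#####+++++++++++ooooooooooooooo+++
85 +..............+++#####+++++++++++ooooooooooooo+....
86 ................++#####++++++++++oooo+oooooooo+.....
87 ................++#####+++++++++oooo++oooooo+.......
88 .................+...##++++++++++oooooooooo+........
89 .....................##++++++++++oooooooo++.........
90 .....................###+++++++++ooooooo+......
[... 1466 characters left out ...]
+oooooo+....
117 ...............+++++++++++ooooooooooooo++oooooo+....
118 ...............+++++++++++++++oooooooooo++oooooo+...
119 ..............+++++++++++++++ooooooooooo++oooooo+...
120 ..............+o+++++++++++++ooooooooooo++oooooo+...
121 ..............+oo++++++++++++ooooooooooo+ooooooo+...
122 .............++ooo+++++++++++ooooooooooo+ooooooo+...
123 .............++ooooo+++++++++oooooooooooooooooo+....
124 .............++oooooo++++++++oooooooooooooooooo+....
125 ..............+oooooo++++++++oooooooooooooooooo+....
126 ..............+ooooooo++++++++oooooooooooooooo+.....
127 ...............+ooooooo+++++++oooooooooooooooo+.....
128 ...............+ooooooooo++++oooooooooooooooo+......
229
```

The lamp is upright again. Centring it and lowering into the cup.

Request:
servo_tool:
  fingers: [-1,-1,-1,-1,-1,-1,-1,-1,-1,-1,-1]
  xyz:
    - [-0.2,0,0]
    - [-0.2,0,0]
    - [0,0,0.3]
    - [0,0,0.4]
    - [0,0,0.4]
    - [0,0,0.4]
    - [0,0,0.4]
    - [0,0,0.3]
    - [0,0,0.2]
    - [0,0,0]
    - [0,0,0]
  spin: [0,0,0,0,0,0,0,0,0,0,0]

```text
clock: 74.85
position: [0.4611, -0.291, 0.1009]
tcp_rot: [0.999, -0.036, 0.0, 0.0]
wrist_force: [0.1, -0.2, -0.8]
width: 0.0211
grip_force: 30.0
```

```bash
python3 go.py .4613 -.2912 .0986 -94.1
```

```text
t 74.85 tcp [ 0.4611 -0.291   0.1009] yaw -94.15 tilt 0.0 w 0.0211 grip 30.0 F [ 0.1 -0.2 -0.8] q7 -0.57
shift cm [0.02 0.02 0.23] then spin -0.001
```

Request:
servo_tool:
  fingers: [-1,-1,-1,-1,0.3,0.3,0.3,0.3,0.3,0.3,0.3,0.3]
  xyz:
    - [0,0,0.1]
    - [0,0,0.1]
    - [0,0,0]
    - [0,0,0]
    - [0,0,0]
    - [0,0,0]
    - [0,0,0]
    - [0,0,0]
    - [0,0,0]
    - [0,0,0]
    - [0,0,-1]
    - [0,0,-2]
  spin: [0,0,0,0,0,0,0,0,0,0,0,0]

```text
clock: 76.05
position: [0.4603, -0.2905, 0.1287]
tcp_rot: [0.999, -0.036, -0.001, -0.0]
wrist_force: [0.2, -0.3, -0.2]
width: 0.0596
grip_force: 0.0
```

Request:
servo_tool:
  fingers: [0.3,0.3,0.3,0.3,0.3,0.3,0.3,0.3]
  xyz:
    - [0,0,-2]
    - [0,0,-2]
    - [0,0,-2]
    - [0,0,-2.5]
    - [0,0,-2.5]
    - [0,0,0]
    - [0,0,0]
    - [0,0,0]
  spin: [0,0,0,0,0,0,0,0]

```text
clock: 76.85
position: [0.4607, -0.2905, 0.2383]
tcp_rot: [0.999, -0.036, -0.0, -0.0]
wrist_force: [-0.1, 0.2, -0.3]
width: 0.0595
grip_force: 0.0
```

```bash
python3 go.py .461 -.291 .239 -4.2 .6393 -.0283 .239 -4.2; python3 - <<'E'
from lamp import *
s=snap('scene');g=green(s);c=s['color'].astype(int)
L=np.array([.461,-.291,.008])
for th,ph in ((0,0),(5,0),(5,90),(5,180),(5,270)):
    t,p=np.radians([th,ph]);u=np.array([np.sin(t)*np.cos(p),np.sin(t)*np.sin(p),np.cos(t)])
    print(th,ph,'tail px',np.round(proj(s,L+.14*u),1))
u,v=map(int,proj(s,L+[0,0,.14]))
for y in range(v-6,v+32): print(y,''.join('.' if g[y,x] else ('#' if c[y,x].sum()<130 else ('+' if c[y,x].sum()<450 else ('W' if c[y,x].min()>150 else 'o'))) for x in range(u-20,u+24)))
print(u-20)
E
```

```text
t 76.85 tcp [ 0.4607 -0.2905  0.2383] yaw -94.14 tilt 0.06 w 0.0595 grip 0.0 F [-0.1  0.2 -0.3] q7 -0.72
shift cm [ 0.03  0.05 -0.07] then spin -1.57
shift cm [27.51 15.86  0.  ] then spin -0.0
0 0 tail px [253.5  79.5]
5 0 tail px [249.9  82.5]
5 90 tail px [257.2  81.9]
5 180 tail px [257.1  76.9]
5 270 tail px [249.9  77.5]
73 +++++ooo+++++...............++++++++++++oooo
74 o+++++ooo++...................+++++++++++++o
75 oooo+++o++........++++++.......+++++++++++++
76 oooooo+++........+WWWWWW+........+++++++++++
77 ooooo+++........oWWWWWWWW+.........+++++++++
78 oooo++.........+WWWWWWWWWo..........++++++++
79 oo+++..........+WWWWWWWWWo............++++++
80 o+++...........+WWWWWWWWWo..............++++
81 ++.............+WWWWWWWWWW+..............+++
82 +...............+oWWWWWWWW+................+
83 ................++oWWWWWWW+.................
84 ................++oWWWWWW+..................
85 .................++oWWWW+#..................
86 .................#++++++##..................
87 ..................########..................
88 ..................########..................
89 
[... 367 characters left out ...]
.............
97 ....................########................
98 ....................########................
99 ....................########................
100 ....................########................
101 ....................########................
102 ....................########+...............
103 .....................#######+...............
104 .....................#######+++.............
105 ....................+#######++W++...........
106 ..................++++####+++++oo+..........
107 .................+++++++++++++++++..........
108 .................+++++######+++++o+.........
109 ................+o+++#+++++++++++o++........
110 ...............++o++++##+++#+++++oo+++......
233
```

Lamp stands upright in its cup, tail cap at (253,79) as predicted. Now back to the bar.

Request:
servo_tool:
  fingers: [0,0,0,0,0,0,0,0,0,0,0,0]
  xyz:
    - [0,0,0]
    - [0,0,0]
    - [0,0,0]
    - [0,0,0]
    - [0,0,0]
    - [0,0,0]
    - [0,0,0]
    - [0,0,0]
    - [0,0,0]
    - [0,0,0]
    - [0,0,0]
    - [0,0,0]
  spin: [-0.15,-0.15,-0.15,-0.15,-0.15,-0.15,-0.15,-0.15,-0.15,-0.15,-0.07,0]

```text
clock: 78.1
position: [0.4605, -0.2909, 0.2381]
tcp_rot: [0.732, 0.681, -0.0, -0.001]
wrist_force: [-0.5, 0.2, 0.2]
width: 0.0455
grip_force: 0.0
```

Request:
servo_tool:
  fingers: [0,0,0,0,0,0,0,0,0,0,0,0]
  xyz:
    - [2,1.2,0]
    - [2.8,1.6,0]
    - [2.8,1.6,0]
    - [2.8,1.6,0]
    - [2.8,1.6,0]
    - [2.8,1.6,0]
    - [2.8,1.6,0]
    - [2.8,1.6,0]
    - [2.8,1.6,0]
    - [2.8,1.6,0]
    - [0,0,0]
    - [0,0,0]
  spin: [0,0,0,0,0,0,0,0,0,0,0,0]

```text
clock: 79.3
position: [0.6363, -0.0304, 0.2378]
tcp_rot: [0.733, 0.681, -0.001, -0.0]
wrist_force: [-1.0, -1.1, -0.3]
width: 0.0454
grip_force: 0.0
```

Request:
servo_tool:
  fingers: [0,0,0]
  xyz:
    - [0,0,0]
    - [0,0,0]
    - [0,0,0]
  spin: [0,0,0]

```text
clock: 79.6
position: [0.6361, -0.0321, 0.239]
tcp_rot: [0.733, 0.68, 0.0, 0.0]
wrist_force: [0.4, 0.7, 0.7]
width: 0.0459
grip_force: 0.0
```

```bash
python3 go.py .6393 -.0283 .1183 -4.2
```

```text
t 79.6 tcp [ 0.6361 -0.0321  0.239 ] yaw -4.3 tilt 0.01 w 0.0459 grip 0.0 F [0.4 0.7 0.7] q7 0.14
shift cm [ 0.4   0.28 12.07] then spin -0.002
```

Request:
servo_tool:
  fingers: [0,0,0,0,0,0,0,0,0,0,0,-1]
  xyz:
    - [0.4,0.28,1]
    - [0,0,2]
    - [0,0,2]
    - [0,0,2]
    - [0,0,2]
    - [0,0,1.5]
    - [0,0,1]
    - [0,0,0.5]
    - [0,0,0]
    - [0,0,0]
    - [0,0,0]
    - [0,0,0]
  spin: [0,0,0,0,0,0,0,0,0,0,0,0]

```text
clock: 80.8
position: [0.64, -0.0273, 0.1195]
tcp_rot: [0.732, 0.681, 0.0, 0.0]
wrist_force: [0.2, -0.9, 0.0]
width: 0.0409
grip_force: 0.0
```

Request:
servo_tool:
  fingers: [-1,-1,-1,-1,-1,-1,-1,-1,-1]
  xyz:
    - [0,0,0]
    - [0,0,0]
    - [0,0,0]
    - [0,0,0]
    - [0,0,0]
    - [0,0,0]
    - [0,0,0]
    - [0,0,0]
    - [0,0,0]
  spin: [0,0,0,0,0,0,0,0,0]

```text
clock: 81.7
position: [0.6395, -0.0273, 0.1188]
tcp_rot: [0.733, 0.681, -0.0, -0.0]
wrist_force: [-0.9, 0.3, -0.2]
width: 0.0089
grip_force: 30.0
```

```bash
python3 go.py .6726 -.0309 .0744 -4.2
```

```text
t 81.7 tcp [ 0.6395 -0.0273  0.1188] yaw -4.19 tilt 0.01 w 0.0089 grip 30.0 F [-0.9  0.3 -0.2] q7 0.19
shift cm [-0.12  3.33  4.44] then spin 0.0
```

Request:
servo_tool:
  fingers: [-1,-1,-1,-1,-1,-1,-1,-1,-1,-1,-1,-1]
  xyz:
    - [0,0.35,0.3]
    - [0,0.34,0.31]
    - [0,0.33,0.33]
    - [0,0.32,0.34]
    - [0,0.31,0.35]
    - [0,0.3,0.36]
    - [0,0.28,0.37]
    - [0,0.27,0.38]
    - [0,0.25,0.39]
    - [0,0.24,0.4]
    - [0,0.22,0.41]
    - [0,0.19,0.42]
  spin: [0,0,0,0,0,0,0,0,0,0,0,0]

```text
clock: 82.9
position: [0.6729, -0.03, 0.0761]
tcp_rot: [0.733, 0.681, -0.0, -0.001]
wrist_force: [-24.1, 1.9, 46.9]
width: 0.009
grip_force: 30.0
```

Request:
servo_tool:
  fingers: [-1,-1,-1,-1]
  xyz:
    - [0,0,0.1]
    - [0,0,0.1]
    - [0,0,0]
    - [0,0,0]
  spin: [0,0,0,0]

```text
clock: 83.3
position: [0.6728, -0.03, 0.0759]
tcp_rot: [0.733, 0.681, 0.0, -0.001]
wrist_force: [-17.0, 1.0, 31.8]
width: 0.0092
grip_force: 30.0
```

```bash
python3 go.py .6726 -.0309 .0744 -4.2
```

```text
t 83.3 tcp [ 0.6728 -0.03    0.0759] yaw -4.22 tilt 0.08 w 0.0092 grip 30.0 F [-17.    1.   31.8] q7 0.22
shift cm [-0.09 -0.01  0.15] then spin -0.0
```

Request:
servo_tool:
  fingers: [0,0,0,0,0,0,0,0,0,0,0,0]
  xyz:
    - [0,0,0]
    - [0,0,0]
    - [0,0,0]
    - [0,0,0]
    - [0,0,-2]
    - [0,0,-2.5]
    - [0,0,-2.5]
    - [0,0,-2.5]
    - [0,0,-2.5]
    - [1,-3,0]
    - [2,-3,0]
    - [2,-3,0]
  spin: [0,0,0,0,0,0,0,0,0,0,0,0]

```text
clock: 84.5
position: [0.5867, 0.0269, 0.1931]
tcp_rot: [0.733, 0.68, 0.0, 0.0]
wrist_force: [-0.3, 1.0, -0.1]
width: 0.0459
grip_force: 0.0
```

Request:
servo_tool:
  fingers: [0,0,0,0,0,0,0,0,0,0,0,0]
  xyz:
    - [2,-3,0]
    - [2,-3,0]
    - [2,-3,0]
    - [3,-2,0]
    - [3,0,0]
    - [3,0,0]
    - [3,0,0]
    - [2,0,0]
    - [0,0,0]
    - [0,0,0]
    - [0,0,0]
    - [0,0,0]
  spin: [0,0,0,0,0,0,0,0,0,0,0,0]

```text
clock: 85.7
position: [0.4925, 0.2329, 0.1933]
tcp_rot: [0.733, 0.68, -0.0, 0.0]
wrist_force: [0.1, -0.9, 0.1]
width: 0.0456
grip_force: 0.0
```

```bash
python3 go.py; python3 - <<'E'
from fit import *
s=snap('scene','fin.png');b=snap('top');p=[.55917,-.0228,-.0708,0]
def white(s,P,r=9,thr=None):
    u,v=proj(s,P);x,y=int(round(u)),int(round(v));c=s['color'][y-r:y+r+1,x-r:x+r+1].astype(int)
    return (u,v),x-r,y-r,c
for k,y,h in (('b',.056,.040),('c',0,.048),('d',-.056,.056)):
    for t in (0,3):
        P=plate([*p[:3],np.radians(t)],(.045,y,.008+h)); print(k,t,np.round(proj(s,P),1),np.round(proj(b,P),1))
for t in (0,3,6): print('bar',t,[np.round(proj(s,plate([*p[:3],np.radians(t)],(.115,y,.057))),1).tolist() for y in (-.045,.045)],'far corner',np.round(proj(s,plate([*p[:3],np.radians(t)],(.13,-.1,.022))),1))
c=s['color'].astype(int)
ch=lambda p:'.' if (p[1]>1.06*p[0] and p[1]>1.1*p[2]) else ('W' if p.min()>225 else 'w' if p.min()>165 else ('k' if p[0]>1.5*p[2] else ('#' if p.sum()<150 else '+')))
for y in range(162,224,1): print(y,''.join(ch(c[y,x]) for x in range(236,336)))
E
```

```text
t 85.7 tcp [0.4925 0.2329 0.1933] yaw -4.3 tilt 0.01 w 0.0456 grip 0.0 F [ 0.1 -0.9  0.1] q7 -0.4
b 0 [318.  208.8] [317.6 195.7]
b 3 [318.9 207.4] [317.5 196.5]
c 0 [299.  191.2] [339.2 197.3]
c 3 [299.9 189.8] [339.2 198.3]
d 0 [280.5 174.2] [361.2 199. ]
d 3 [281.6 172.7] [361.2 200.2]
bar 0 [[260.2, 198.8], [290.1, 224.7]] far corner [240.3 197. ]
bar 3 [[261.0, 196.3], [291.0, 222.2]] far corner [240.3 194.9]
bar 6 [[261.9, 193.8], [292.1, 219.7]] far corner [240.4 192.8]
162 ...............................................+....................................................
163 .............................................++w++..................................................
164 ............................................+wWWww+.................................................
165 ...........................................+wWWWWWw++...............................................
166 ..........................................+wWWWWWWWw++..............................................
167 ........................................+wwWWWWWWWWWw++..................................
[... 5191 characters left out ...]
WWww++++wWWw++wwwwwwwWWWWWWWWWwwwWWWWWWWWWWw++kkkkkkkkkkkkkw+wWWWWWwWW
218 .............###########++++wWWWWWw++++wwWw++wwwwwwwWWWWWWWWWwwwWWWWWWWWWw+++kkkkkkkkkkkww+wWWWWWWWW
219 ..............###########+++++wWWWWw+++++wWw+++wwwwwwwWWWWWWWWwwwWWWWWWWWWw+w+kkkkkkkkk+w+wWWWWWWWWw
220 ...............###########+++++wWWWw++++++wWww++wwwwwwwWWWWWWWWwwwwWWWWWWWw++w+kkkkkkk+w+wWWWwwWWWWW
221 ................###########+++++wWWWww+++++wwww++wwwwwwwWWWWWWWWwwwwwWWWWWWww+ww+kkk+wwwwWWWWWwwWWWW
222 .................###########+++++wWWWWw++++++www++wwww+wwWWWWWWWWwwwwWWWWWWWwwwww+++wwwwWWWWWWWwwWWW
223 ..................###########+++++wWWWWw++++++www++wwwwwwWWWWWWWWWwwwwwWWWWWWWwwwwwwwwWWWWWWWWWWwWWW
```

All three faces sit where a level rack puts them: d (280,174), c (298,191) and b (318,209). The far corner at (240,197) agrees with 0°. Handing in.

```bash
python3 -c "
from cell import close_job; print(close_job())"
```

```text
the job is handed in; nothing more can be done
None
```

I handed the job in at about 86 s. Heads b, c and d (a was absent) went into pockets and were cured in that order at about 25°; the lamp is back upright in its cup and the rack level with the heads seated. During curing the lens was about 2° off square by my camera estimate, because the tool cannot tilt and I leaned the lamp over against the cup rim; `close_job` gave no verdict.

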